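Set up the bottle rest with spacer plates

ROBOT

A 6-joint arm with a two-finger parallel gripper is mounted at the origin on a cart in front of the work surface, level with it; the furniture and walls round the work are solid. World frame = base frame: x ahead of the robot, y to its left, z up, the work surface at z = 0. Lengths are in m, angles in rad, forces in N, time in s.
With the tool pointing down it reaches from about 0.375 to 0.9 m from the base axis. Payload 3.1 kg.
Tool frame: the origin (TCP) lies on the centre line of the jaws, within the pads' length; the fingertips stand 11 mm ahead of it and the grasp point (between the pads) lies 8 mm behind it; z points along the fingers, y is the direction in which the jaws open and shut (so a half turn about z gives the same grasp; the last joint's range is limited). The gripper opens to 85 mm and grips with 20 to 120 N. Pads are 22 mm wide; open, the fingers measure 114 mm over their backs; the gripper's body (76 mm by 85 mm) begins 54 mm behind the grasp point. The pads swing forward as they close: fully open they stand 13 mm farther back than shut.
Start: joints at [-1.31, 0.527, 1.433, -0, 1.181, -0.178], TCP at [0.266, -0.565, 0.242] pointing down, gripper open.
Joint ranges: [-3.08, 3.08], [-0.75, 2.2], [0.22, 2.44], [-1.43, 4.57], [0, 2.65], [-2.85, 2.85]. Speed limits (rad/s): [2.79, 2.79, 3.14, 3.14, 3.14, 3.14].

INTERFACE

Orientations are given as a unit quaternion [x, y, z, w].
In Python, from bench import manip, eyes, job_done gives the robot as it stands.
- The arm moves only by the tool apply_moves, never from a script. Its argument "deltas" is a list of rows, each an object with "travel": the shift along the tool's x, y, z normalised to -1 to 1, where 1 is 150 mm, a list of three; "twist": the turn about the tool's z normalised to -1 to 1, where 1 is 90 degrees; "fingers": the gripper command: -1 is fully open, 1 is shut, values between are in proportion. In form: [{"travel": [tx, ty, tz], "twist": twist, "fingers": fingers}, ...]. A call has 1 to 12 rows; each row is the pose to reach, as a shift and turn from the pose measured when the call began, along the tool's axes at that moment; what a row does not reach only later rows make up. A row lasts 1/12 s, in which the tool goes at most 41.7 mm and 7.16 degrees, less where a joint would pass 70% of its speed; a pose out of reach is approached as far as the arm can. A call with a number of a shift or a turn outside -1 to 1 is refused whole. A call with a gripper value outside its range is refused whole. The fingers move at their own pace and stop on an object; "squeeze" is the grip in N (left out, the last holds). Time passes only in rows, so rows that repeat a pose let the fingers close. It gives the time, the measured TCP pose, the force and the opening at its end, in the units of the state.
- manip.state(): the state, without advancing time (a new reading comes with each control period).
- eyes.snapshot(name): name is "scene" or "top" or "wrist"; returns a dict with "frame" (400x640x3 uint8, blue, green, red), "fx", "fy", "cx", "cy" (pixels), "R" (3x3) and "t" (3): a world point X has camera coordinates R X + t. Camera axes: x right, y down, z forward; pixel columns grow to the right and rows downward; lengths in m; the calibration is good to about 2 mm. A picture is of the moment at which its call begins. There is no depth.
- job_done(): hands the job in, once; it reports no verdict.
The state is a dict: "time": time; "joint_pos": joint angles; "dq": joint speeds; "joint_torque": joint torques, N m; "tool_pos": TCP position; "tool_rot": TCP orientation; "wrist_force": force on the tool from outside, world axes, zero at the start; "torque": the same for the moment, N m; "width": opening from 0.0 (shut) to 1.0 (fully open).
Only numpy, scipy, OpenCV 4.12 (cv2) and the standard library are available. Lean on these libraries where they do the work, as an engineer would, in place of code of your own. Each camera call takes 0.05 s, during which the arm holds its last target.

TASK

Set up the filling rest: the three or four spacer plates lie too snugly in the rack's lanes to be picked up, so slide each out over the rack's front edge until enough of it overhangs to grip, without letting it fall. Stack every silver plate flat on the black rest, centred and lengthwise, and lay every brass plate inside the blue tray (one lying on or against the other is fine); then stand the white bottle upright on the middle of the silver plate or plates. Leave everything else where it is.

Things in the scene. Friction and masses are not known exactly. Their poses are not given: they have to be found in the camera images.
- rack_front (a point): middle of the front edge of the fixed plate rack, on top of its grey board, 50 mm above the worktop; x points along the lanes away from the open front edge, y across them. The board is 12 mm thick, reaches 185 mm back from this edge and 119 mm to either side; nothing is in front of or below the edge. Plates start with their near ends 10 to 35 mm behind it
- rack: the same rack; origin on the worktop under the board's centre, axes as above. Four lanes, centres at y = -87, -29, 29, 87 mm, 52 mm wide between ribs 6 mm wide and 7 mm high over the board, so that no finger fits beside a plate in its lane; open at the front, closed at the back by a rib 7 mm high, 179 mm from the front edge. At least 44 mm of free lane lies behind each plate at the start
- silver1_mid (a point): silver-grey aluminium spacer plate, flat and bare, 100 x 46 x 5 mm (x by y by z), mass about 80 g; this point is its centre; x runs along its length, z is its normal. It starts flat in a lane of the rack with its length along the lane; always present
- silver2_mid (a point): silver-grey aluminium spacer plate, flat and bare, 100 x 46 x 5 mm (x by y by z), mass about 80 g; this point is its centre; x runs along its length, z is its normal. It starts flat in a lane of the rack with its length along the lane; may be absent
- brass1_mid (a point): yellow brass spacer plate, flat and bare, 100 x 46 x 5 mm (x by y by z), mass about 140 g; this point is its centre; x runs along its length, z is its normal. It starts flat in a lane of the rack with its length along the lane; may be absent
- brass2_mid (a point): yellow brass spacer plate, flat and bare, 100 x 46 x 5 mm (x by y by z), mass about 140 g; this point is its centre; x runs along its length, z is its normal. It starts flat in a lane of the rack with its length along the lane; may be absent
- rest_top (a point): centre of the flat top of the bottle rest, a fixed black plinth 104 mm long (its x) and 34 mm wide (its y), top 26 mm above the worktop (a plate laid on it sticks out 6 mm either side); it stands on a dark flange 140 x 90 mm, 6 mm high
- tray_in (a point): centre of the inner floor (3 mm above the worktop) of the shallow blue tray, fixed; inside 154 mm long (its x) and 118 mm wide (its y), walls 14 mm high over the worktop, 3 mm thick
- bottle_mid (a point): white plastic bottle with white cap, standing loose on the worktop at the start: 43 mm in diameter, 98 mm high; this point is on its axis half-way up (49 mm above its underside). The straight body reaches to about 65 mm above the underside, the cap is 27 mm wide. About 90 g
- monitor: fixed desktop display behind the rack and bottle, to be kept clear of: origin on the worktop under its foot, screen faces its -x; panel 372 mm wide (its y) and about 110 mm deep (from x = -53 to 68 mm), reaching up to 374 mm; the end at its +y is the one nearest the robot
- dropper: brown dropper bottle with black teat, a bystander, 34 mm in diameter, 102 mm high; origin at the centre of its underside
- pen_box: white box with pens and scissors, a bystander, 56 x 84 x 123 mm; origin at the underside
- tape_roll: roll of brown tape, a bystander, 92 x 90 x 48 mm; origin at the underside
- label_roll: roll of white labels, a bystander, 58 mm in diameter, 35 mm high; origin at the underside
- mouse: black computer mouse, a bystander, 112 x 63 x 36 mm; origin at the underside
- sticky_pad: yellow pad of sticky notes, a bystander, 50 x 51 x 11 mm; origin at the underside
- marker_pen: red and white marker pen lying flat, a bystander, 135 mm long, 16 mm high; origin at the underside
Things that resemble listed ones, but are neither listed nor needed, are in the scene too. Leave any orange look-alike of the part that bears silver1_mid alone.

How it is judged:
By the outcome, as a careful person would: the job done as asked, in the order asked, and still so for the second after the job is handed in, with the robot touching nothing.
Of silver2, brass1, brass2 only 2 to 3 are there at a start; the rules pass over those that are not, and their reading is None.
At some moment in a run one of brass1, brass2 may be knocked a few centimetres aside while the robot is not near it.
It also fails if it takes over 210 s, if anything falls off the work surface, if the arm or the gripper's body presses on something with over 40 N, if the wrist force passes 120 N, or if a joint passes its speed limit or range.

## Working session

There is one attempt and no reset: what is moved stays moved. The work goes in short steps, Python scripts to look and compute and a tool call to move; the robot and the scene stay as the last step left them, time stands still between calls to the robot, and variables do not carry over. Pictures are saved under pics/ and viewed, and the job is handed in when it is done.

Besides the shell and the picture viewer there is one more tool, called after "Request:" in YAML: its name, and indented under it one key for each argument. apply_moves: Moves the arm, as the interface text tells. Its arguments: {"type":"object","properties":{"deltas":{"type":"array"},"squeeze":{"type":"number"}},"required":["deltas"]}

```bash
ls; mkdir -p pics; cat > h.py <<'E'
import numpy as np, cv2, json
from bench import manip, eyes, job_done
def snap(n,f=None):
    s=eyes.snapshot(n); 
    if f: cv2.imwrite('pics/'+f,s['frame'])
    return s
def ray(s,u,v):
    R=np.array(s['R']);t=np.array(s['t'])
    d=R.T@np.array([(u-s['cx'])/s['fx'],(v-s['cy'])/s['fy'],1.]); return -R.T@t,d
def onz(s,u,v,z):
    c,d=ray(s,u,v); return c+d*(z-c[2])/d[2]
def proj(s,X):
    p=np.array(s['R'])@np.array(X)+np.array(s['t']); return np.array([s['fx']*p[0]/p[2]+s['cx'],s['fy']*p[1]/p[2]+s['cy']])
def tri(l):
    A=np.zeros((3,3));b=np.zeros(3)
    for s,u,v in l:
        c,d=ray(s,u,v);d=d/np.linalg.norm(d);P=np.eye(3)-np.outer(d,d);A+=P;b+=P@c
    return np.linalg.solve(A,b)
E
python3 - <<'E'
from h import *
print(manip.state())
for n in ['scene','top','wrist']:
    s=snap(n,n+'0.png'); 
    print(n,s['fx'],s['cx'],s['cy'],np.array(s['R']).round(3).tolist(),np.array(s['t']).round(3),ray(s,0,0)[0])
import pickle
E
```

```text
pics
{'time': 0.0, 'joint_pos': array([-1.30949600e+00,  5.28463043e-01,  1.43392278e+00, -2.14928912e-05,
        1.18137807e+00, -1.78456107e-01]), 'dq': array([ 1.01953479e-03,  1.52080286e-03, -1.24651177e-05,  4.68663876e-04,
       -1.03936768e-03, -1.34274082e-03]), 'joint_torque': array([ 6.66368724e-04, -4.42350984e+01, -1.78023720e+01, -2.42417873e-04,
        8.40762863e-03,  1.68258698e-06]), 'tool_pos': array([ 0.26593739, -0.56482739,  0.24132899]), 'tool_rot': array([ 9.75922551e-01,  2.18114637e-01, -5.48847744e-05, -1.08427873e-03]), 'wrist_force': array([ 0.58671166, -0.48586443,  0.7736393 ]), 'torque': array([ 0.02963259,  0.01787286, -0.03317437]), 'width': 0.9984776919665145}
scene 436.4787044551258 316.12755176851965 195.9914867029349 [[-0.648, -0.761, 0.007], [-0.574, 0.483, -0.661], [0.5, -0.432, -0.751]] [0.252 0.379 1.384] [-0.31029319  0.60679709  1.28739914]
top 452.7707351537564 321.49140229465496 195.46103387539353 [[-0.019, -1.0, -0.005], [-0.982, 0.019, -0.189], [0.189, 0.001, -0.982]] [-0.094  0.552  1.659] [ 0.22658008 -0.10652101  1.73325412]
wrist 338.29610254361717 316.05688394184847 196.4890863082817 [[0.427, -0.904, -0.002], [-0.865, -0.409, 0.289], [-0.262, -0.122, -0.957]] [-0.624 -0.04   0.379] [ 0.33113191 -0.53415147  0.37316215]
```

View pics/scene0.png

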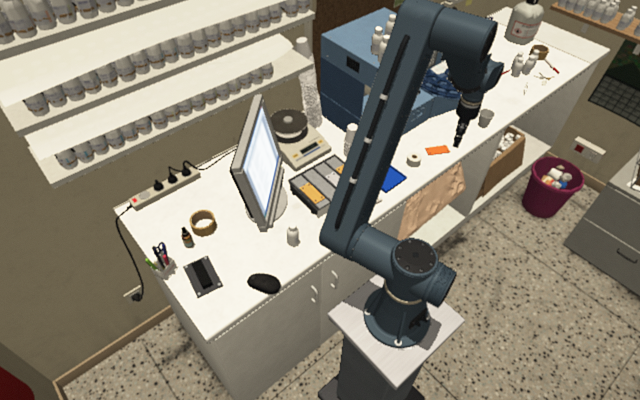

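View pics/top0.png

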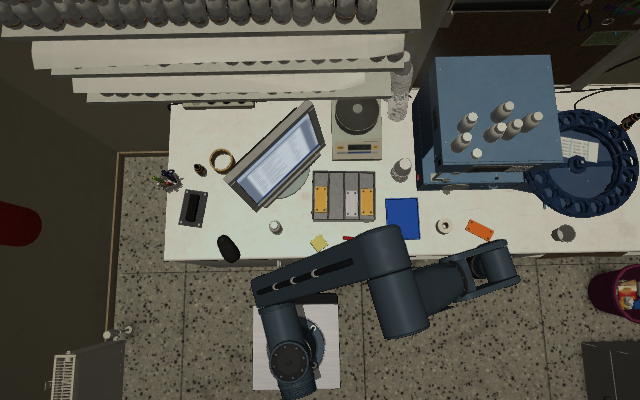

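View pics/wrist0.png

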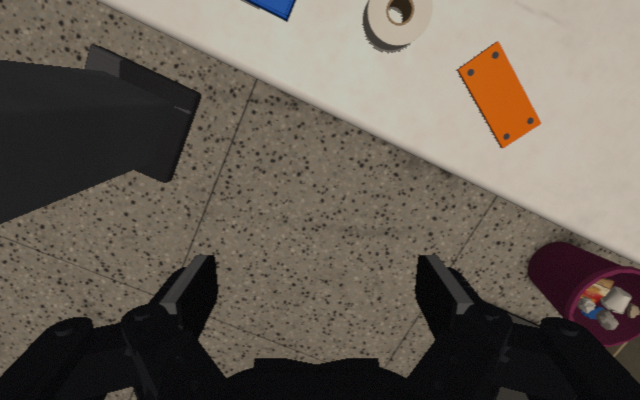

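```bash
python3 - <<'E'
from h import *
s=snap('top'); f=s['frame']
a=cv2.resize(f[160:230,300:430],None,fx=6,fy=6,interpolation=cv2.INTER_CUBIC)
cv2.imwrite('pics/c1.png',a)
b=cv2.resize(f[180:270,160:300],None,fx=5,fy=5,interpolation=cv2.INTER_CUBIC)
cv2.imwrite('pics/c2.png',b)
for n,u,v in [('rackTL',314,171),('TR',375,172),('BL',313,221),('BR',374,222)]: print(n,onz(s,u,v,.05))
for n,u,v,z in [('rest',193,208,.026),('bottlecap',275,227,.098),('tray',403,218,.003),('bottle2?',402,167,.1)]: print(n,onz(s,u,v,z))
E
```

```text
rackTL [ 0.64662729 -0.07798028  0.05      ]
TR [ 0.63803823 -0.3110354   0.05      ]
BL [ 0.45399699 -0.07121085  0.05      ]
BR [ 0.44578998 -0.29937802  0.05      ]
rest [0.51624825 0.38744906 0.026     ]
bottlecap [0.42824881 0.0660864  0.098     ]
tray [ 0.46524622 -0.41700926  0.003     ]
bottle2? [ 0.6429119  -0.40598729  0.1       ]
```

View pics/c1.png

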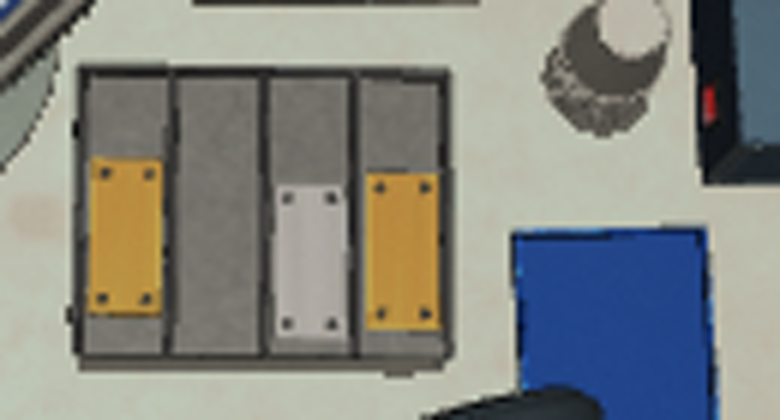

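View pics/c2.png

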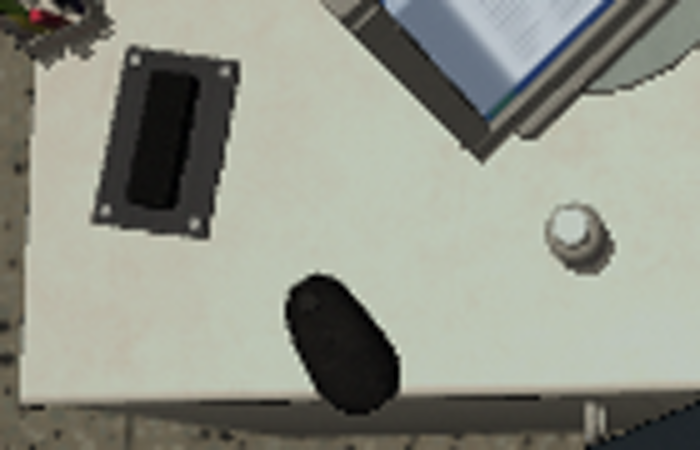

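```bash
python3 - <<'E'
from h import *
s=snap('top'); f=s['frame']
cv2.imwrite('pics/c3.png',cv2.resize(f[90:230,190:340],None,fx=4.2,fy=4.2,interpolation=cv2.INTER_CUBIC))
for z in (0.374,0.33,0.08):
  print(z,[onz(s,u,v,z)[:2].round(3) for u,v in [(227,178),(258,211),(313,103),(326,150)]])
E
```

```text
0.374 [array([0.549, 0.185]), array([0.444, 0.089]), array([ 0.789, -0.084]), array([ 0.632, -0.122])]
0.33 [array([0.559, 0.195]), array([0.451, 0.095]), array([ 0.807, -0.083]), array([ 0.646, -0.122])]
0.08 [array([0.619, 0.248]), array([0.491, 0.131]), array([ 0.91 , -0.079]), array([ 0.72 , -0.125])]
```

View pics/c3.png

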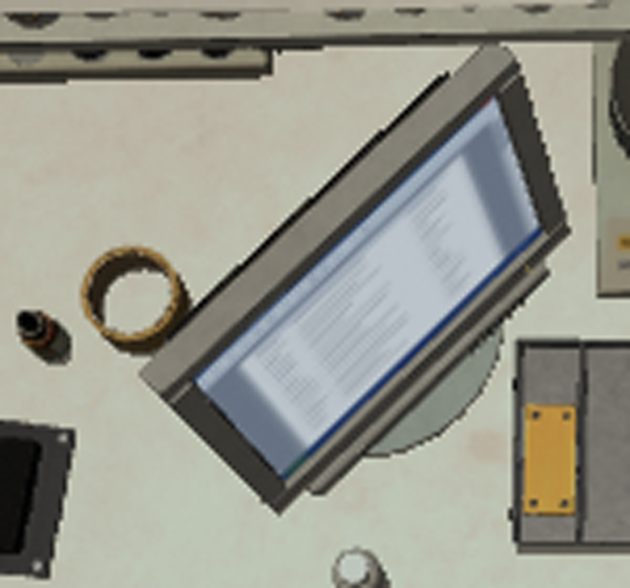

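Request:
apply_moves:
  deltas:
    - {"travel":[0.5,-0.5,-0.3],"twist":-0.4,"fingers":-1}
    - {"travel":[1,-1,-0.6],"twist":-1,"fingers":-1}
    - {"travel":[1,-1,-0.6],"twist":-1,"fingers":-1}
    - {"travel":[1,-1,-0.6],"twist":-1,"fingers":-1}
    - {"travel":[1,-1,-0.6],"twist":-1,"fingers":-1}
    - {"travel":[1,-1,-0.6],"twist":-1,"fingers":-1}
    - {"travel":[1,-1,-0.6],"twist":-1,"fingers":-1}
    - {"travel":[1,-1,-0.6],"twist":-1,"fingers":-1}
    - {"travel":[1,-1,-0.6],"twist":-1,"fingers":-1}
    - {"travel":[1,-1,-0.6],"twist":-1,"fingers":-1}
    - {"travel":[1,-1,-0.6],"twist":-1,"fingers":-1}
    - {"travel":[1,-1,-0.6],"twist":-1,"fingers":-1}

```text
time: 1.25
tool_pos: [0.3379, -0.3655, 0.332]
tool_rot: [0.563, 0.827, 0.0, -0.0]
wrist_force: [0.0, -1.1, 0.2]
width: 1.001
```

```bash
cat >> h.py <<'E'
def yaw():
    q=manip.state()['tool_rot']; return np.degrees(2*np.arctan2(q[1],q[0]))
def plan(x,y,z,yw=None):
    st=manip.state();p=np.array(st['tool_pos']); a=np.radians(yaw())
    d=np.array([x,y,z])-p
    tx=d[0]*np.cos(a)+d[1]*np.sin(a); ty=d[0]*np.sin(a)-d[1]*np.cos(a)
    tw=0 if yw is None else -(((yw-yaw())+180)%360-180)/90
    print('pos',p.round(4),'yaw',yaw().round(2),'travel',[round(v/.15,4) for v in(tx,ty,-d[2])],'twist',round(tw,4),'t',st['time'])
E
python3 -c "
from h import *
plan(0.40,-0.2,0.34,178)"
```

```text
pos [ 0.3379 -0.3655  0.332 ] yaw 111.51 travel [np.float64(0.8747), np.float64(0.7897), np.float64(-0.0531)] twist -0.7388 t 1.25
```

Request:
apply_moves:
  deltas:
    - {"travel":[0.4,0.35,-0.05],"twist":-0.2,"fingers":-1}
    - {"travel":[0.87,0.79,-0.05],"twist":-0.74,"fingers":-1}
    - {"travel":[0.87,0.79,-0.05],"twist":-0.74,"fingers":-1}
    - {"travel":[0.87,0.79,-0.05],"twist":-0.74,"fingers":-1}
    - {"travel":[0.87,0.79,-0.05],"twist":-0.74,"fingers":-1}
    - {"travel":[0.87,0.79,-0.05],"twist":-0.74,"fingers":-1}
    - {"travel":[0.87,0.79,-0.05],"twist":-0.74,"fingers":-1}
    - {"travel":[0.87,0.79,-0.05],"twist":-0.74,"fingers":-1}
    - {"travel":[0.87,0.79,-0.05],"twist":-0.74,"fingers":-1}
    - {"travel":[0.87,0.79,-0.05],"twist":-0.74,"fingers":-1}
    - {"travel":[0.87,0.79,-0.05],"twist":-0.74,"fingers":-1}
    - {"travel":[0.87,0.79,-0.05],"twist":-0.74,"fingers":-1}

```text
time: 2.25
tool_pos: [0.4002, -0.2005, 0.3397]
tool_rot: [0.017, 1.0, 0.001, -0.0]
wrist_force: [-0.1, -0.9, -0.2]
width: 1.001
```

```bash
python3 -c "
from h import *
plan(0.40,-0.2,0.34,178)
s=snap('wrist','w1.png'); print(ray(s,0,0)[0], np.array(s['R']).round(3).tolist()); s=snap('top','t1.png')"
```

```text
pos [ 0.4002 -0.2005  0.3397] yaw 178.03 travel [np.float64(0.0015), np.float64(0.0035), np.float64(-0.0023)] twist 0.0003 t 2.25
[ 0.32539967 -0.19844928  0.4714056 ] [[0.033, 0.999, 0.001], [0.957, -0.032, 0.288], [0.287, -0.009, -0.958]]
```

View pics/w1.png

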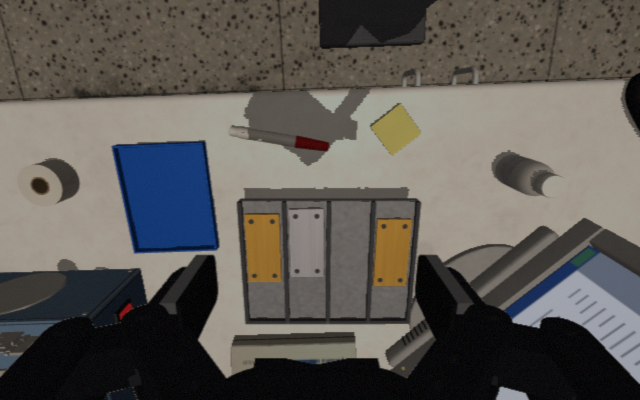

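View pics/t1.png

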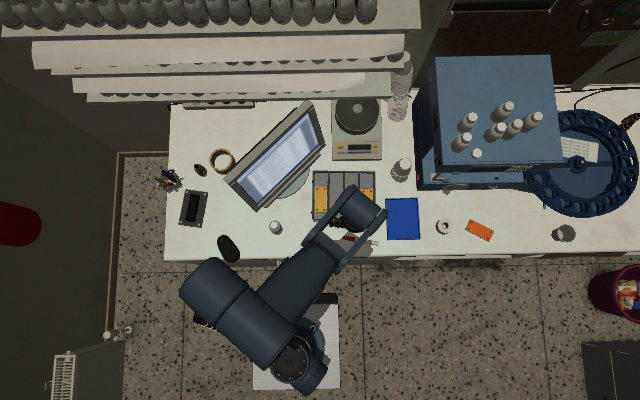

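```bash
cat >> h.py <<'E'
def masks(f):
    hsv=cv2.cvtColor(f,cv2.COLOR_BGR2HSV)
    return dict(brass=cv2.inRange(hsv,(15,120,110),(28,255,255)), blue=cv2.inRange(hsv,(105,140,50),(125,255,255)))
def blobs(m,amin=300):
    m=cv2.morphologyEx(m,cv2.MORPH_CLOSE,np.ones((5,5)))
    cs,_=cv2.findContours(m,cv2.RETR_EXTERNAL,cv2.CHAIN_APPROX_NONE)
    return [(cv2.contourArea(c),cv2.minAreaRect(c),c) for c in cs if cv2.contourArea(c)>amin]
E
python3 - <<'E'
from h import *
s=snap('wrist');f=s['frame'];mm=masks(f)
for k in mm:
  for a,r,c in blobs(mm[k]): print(k,a,r)
hsv=cv2.cvtColor(f,cv2.COLOR_BGR2HSV)
print(hsv[242,306],hsv[242,350],hsv[300,306],hsv[320,330], hsv[180,330])
roi=f[185:330,230:430]
cv2.imwrite('pics/c4.png',cv2.resize(roi,None,fx=4,fy=4,interpolation=cv2.INTER_CUBIC))
E
```

```text
brass 2132.0 ((391.9779357910156, 252.33187866210938), (34.32380676269531, 67.71633911132812), 3.8140745162963867)
brass 2180.5 ((262.44586181640625, 247.98410034179688), (67.24284362792969, 34.87062454223633), 87.95458984375)
brass 1209.0 ((395.5519104003906, 129.0703125), (35.803321838378906, 36.18792724609375), 53.530765533447266)
blue 802.5 ((541.7616577148438, 287.8330383300781), (10.814274787902832, 85.81388854980469), 52.9434700012207)
blue 9364.5 ((165.09906005859375, 197.05276489257812), (116.02623748779297, 92.2313461303711), 82.50414276123047)
[  8  20 141] [ 19  20 102] [ 11  20 100] [120  10  26] [ 24  23 163]
```

View pics/c4.png

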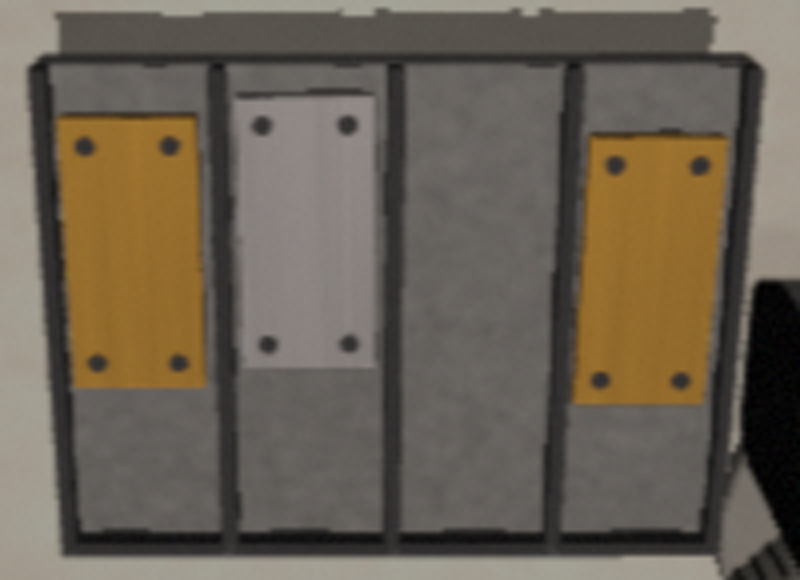

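```bash
python3 - <<'E'
from h import *
import pickle
s=snap('wrist'); pickle.dump({k:s[k] for k in s},open('wA.pkl','wb'))
t=snap('top'); pickle.dump(t,open('tA.pkl','wb'))
P=lambda X,Y,z:onz(s,230+X/4-.4,185+Y/4-.4,z)[:2]
for n,L in dict(silver=[(236,96),(374,96),(376,367),(243,367)],brR=[(57,117),(196,117),(206,386),(73,388)],brL=[(590,135),(727,137),(704,403),(573,403)]).items():
    q=np.array([P(*a,.055) for a in L]); e=(q[2]+q[3]-q[0]-q[1])/2
    print(n,q.round(4).tolist(),'c',q.mean(0).round(4),'len',np.linalg.norm(e),'yaw',np.degrees(np.arctan2(e[1],e[0])),'wid',np.linalg.norm(q[0]-q[1]))
for n,X,Y,z in [('fL',35,58,.057),('fR',758,60,.057),('bL',65,553,.057),('bR',716,550,.057)]: print(n,P(X,Y,z))
E
```

```text
silver [[0.4657, -0.2385], [0.4672, -0.1937], [0.5661, -0.1956], [0.5645, -0.2416]] c [ 0.5159 -0.2173] len 0.09891621018825775 yaw -1.4593747030586492 wid 0.04481896175662458
brR [[0.471, -0.2972], [0.4725, -0.2519], [0.5715, -0.2548], [0.5708, -0.3011]] c [ 0.5214 -0.2763] len 0.09947865181902205 yaw -1.9365937078115392 wid 0.045346760103768355
brL [[0.483, -0.1233], [0.4851, -0.0784], [0.584, -0.0816], [0.5824, -0.1273]] c [ 0.5336 -0.1026] len 0.09921263436570686 yaw -2.0880904647994685 wid 0.04497017820733761
fL [ 0.45006415 -0.30192983]
fR [ 0.45833306 -0.07028061]
bL [ 0.63645668 -0.30951748]
bR [ 0.64295863 -0.07522473]
```

```bash
cat >> h.py <<'E'
F=np.array([0.454,-0.186]); UX=np.array([np.cos(np.radians(-2)),np.sin(np.radians(-2))]); UY=np.array([-UX[1],UX[0]])
def rk(a,l): return F+a*UX+l*UY
def inrk(p): d=np.array(p)[:2]-F; return d@UX,d@UY
E
python3 -c "
from h import *
plan(*rk(.134,-.029),0.2,178)"
```

```text
pos [ 0.4003 -0.2006  0.3397] yaw 178.08 travel [np.float64(-1.2477), np.float64(-0.0849), np.float64(0.9311)] twist 0.0008 t 2.5
```

Request:
apply_moves:
  deltas:
    - {"travel":[-0.3,0,0.2],"twist":0,"fingers":1}
    - {"travel":[-0.6,-0.05,0.4],"twist":0,"fingers":1}
    - {"travel":[-0.9,-0.1,0.6],"twist":0,"fingers":1}
    - {"travel":[-0.9,-0.1,0.8],"twist":0,"fingers":1}
    - {"travel":[-0.9,-0.1,0.9],"twist":0,"fingers":1}
    - {"travel":[-0.9,-0.1,0.9],"twist":0,"fingers":1}
    - {"travel":[-0.9,-0.1,0.9],"twist":0,"fingers":1}

```text
time: 3.08
tool_pos: [0.5336, -0.2193, 0.2027]
tool_rot: [0.017, 1.0, 0.002, -0.003]
wrist_force: [-0.4, -0.1, -0.4]
width: 0.01
```

```bash
python3 -c "
from h import *
import pickle
s=snap('wrist','w2.png'); pickle.dump(s,open('wB.pkl','wb'))
plan(*rk(.134,-.029),0.09,178)"
```

```text
pos [ 0.5343 -0.2199  0.2047] yaw 178.07 travel [np.float64(-0.3507), np.float64(0.0135), np.float64(0.7647)] twist 0.0008 t 3.1333
```

View pics/w2.png

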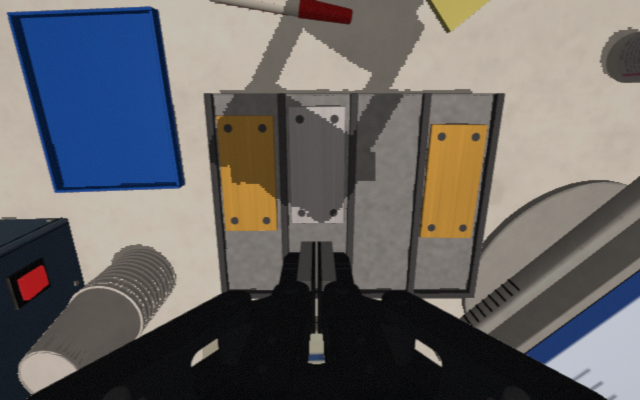

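```bash
python3 - <<'E'
from h import *
import pickle
A=pickle.load(open('wA.pkl','rb'));B=pickle.load(open('wB.pkl','rb'))
def T(a,b): return tri([(A,*a),(B,*b)]).round(4)
print('silver',[T(a,b) for a,b in zip([(289,209),(323.3,209),(323.8,276.6),(290.5,276.6)],[(291,106),(345,106),(343,224),(290,223)])])
print('brL',[T(a,b) for a,b in zip([(377.3,218.6),(411.5,219),(405.7,285.5),(373,285.5)],[(432,124),(488,125),(474,238),(421,238)])])
print('rack front corners',T((238.5,199),(206,94)),T((419.3,199.6),(503,95)))
a=B['frame'][85:300,200:510];cv2.imwrite('pics/c5.png',cv2.resize(a,None,fx=2.5,fy=2.5))
a=A['frame'][130:260,100:230];cv2.imwrite('pics/c6.png',cv2.resize(a,None,fx=4,fy=4))
a=B['frame'][0:200,0:200];cv2.imwrite('pics/c7.png',cv2.resize(a,None,fx=3,fy=3))
E
```

```text
silver [array([ 0.4659, -0.2373,  0.0561]), array([ 0.4674, -0.1936,  0.0558]), array([ 0.5718, -0.1954,  0.0457]), array([ 0.567 , -0.2426,  0.0514])]
brL [array([ 0.4839, -0.1227,  0.0536]), array([ 0.4859, -0.0777,  0.0544]), array([ 0.5826, -0.0819,  0.0592]), array([ 0.5842, -0.1264,  0.0532])]
rack front corners [ 0.4543 -0.3061  0.0433] [ 0.4622 -0.0659  0.0479]
```

View pics/c6.png

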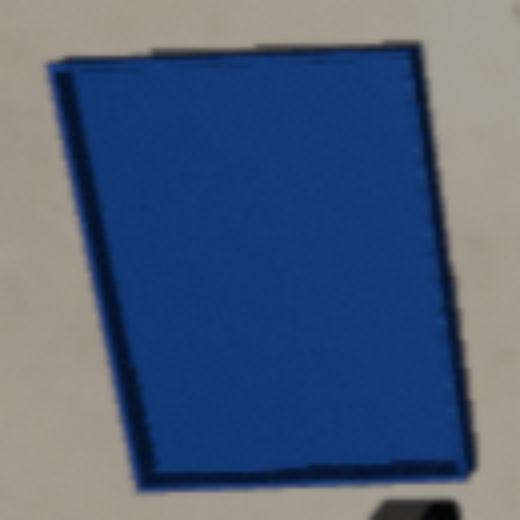

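View pics/c7.png

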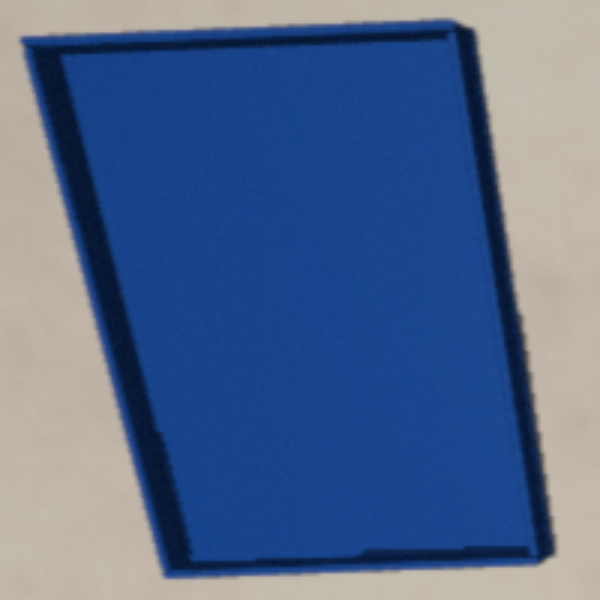

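```bash
python3 - <<'E'
from h import *
import pickle
A=pickle.load(open('wA.pkl','rb'));B=pickle.load(open('wB.pkl','rb'))
b=[(7.3,12.5),(151.7,7.3),(182,184.5),(55.5,192)];a=[(112,145.6),(205,140.7),(218,247.5),(134.5,252.2)]
for p,q in zip(a,b): print(tri([(A,*p),(B,*q)]).round(4), onz(A,*p,.014).round(4)[:2],onz(B,*q,.014).round(4)[:2])
qa=np.array([onz(A,*p,.014)[:2] for p in a]);qb=np.array([onz(B,*p,.014)[:2] for p in b])
for q in (qa,qb):
  e=(q[2]+q[3]-q[0]-q[1])/2;print(q.mean(0),np.linalg.norm(e),np.linalg.norm(q[1]-q[0]),np.degrees(np.arctan2(e[1],e[0])))
plan(*rk(.134,-.029),0.09,178)
E
```

```text
[ 0.3823 -0.4764  0.0134] [ 0.382  -0.4757] [ 0.3825 -0.4764]
[ 0.3808 -0.3534  0.0086] [ 0.3796 -0.3494] [ 0.3824 -0.3533]
[ 0.5383 -0.3513  0.0106] [ 0.5367 -0.3501] [ 0.5375 -0.35  ]
[ 0.5413 -0.4761  0.0123] [ 0.5402 -0.4748] [ 0.541  -0.4751]
[ 0.45962193 -0.41248852] 0.15766400776496858 0.1263109881656218 0.018073306542939285
[ 0.46088243 -0.41370349] 0.15680241366871525 0.1230620656857197 0.8536457648751979
pos [ 0.5343 -0.2199  0.2047] yaw 178.07 travel [np.float64(-0.3507), np.float64(0.0135), np.float64(0.7647)] twist 0.0008 t 3.1333
```

Request:
apply_moves:
  deltas:
    - {"travel":[-0.25,0.01,0.2],"twist":0,"fingers":1}
    - {"travel":[-0.35,0.01,0.4],"twist":0,"fingers":1}
    - {"travel":[-0.35,0.01,0.6],"twist":0,"fingers":1}
    - {"travel":[-0.35,0.01,0.75],"twist":0,"fingers":1}
    - {"travel":[-0.35,0.01,0.75],"twist":0,"fingers":1}
    - {"travel":[-0.35,0.01,0.85],"twist":0,"fingers":1}
    - {"travel":[-0.35,0.01,0.9],"twist":0,"fingers":1}
    - {"travel":[-0.35,0.01,0.92],"twist":0,"fingers":1}
    - {"travel":[-0.35,0.01,0.935],"twist":0,"fingers":1}
    - {"travel":[-0.35,0.01,0.94],"twist":0,"fingers":1}
    - {"travel":[-0.35,0.01,0.94],"twist":0,"fingers":1}

```text
time: 4.05
tool_pos: [0.587, -0.2203, 0.0648]
tool_rot: [0.017, 1.0, 0.0, -0.0]
wrist_force: [0.1, -0.3, 0.5]
width: 0.004
```

```bash
python3 -c "
from h import *
s=snap('wrist','w3.png');snap('top','t3.png'); print(manip.state()['wrist_force'])
plan(*rk(.073,-.029),0.063,178); print(inrk(manip.state()['tool_pos']))"
```

```text
[ 0.14969931 -0.15623003  0.00942253]
pos [ 0.5869 -0.2202  0.0645] yaw 178.07 travel [np.float64(0.4071), np.float64(0.0041), np.float64(0.0099)] twist 0.0008 t 4.15
(np.float64(0.13406168002954003), np.float64(-0.029542839676932962))
```

View pics/w3.png

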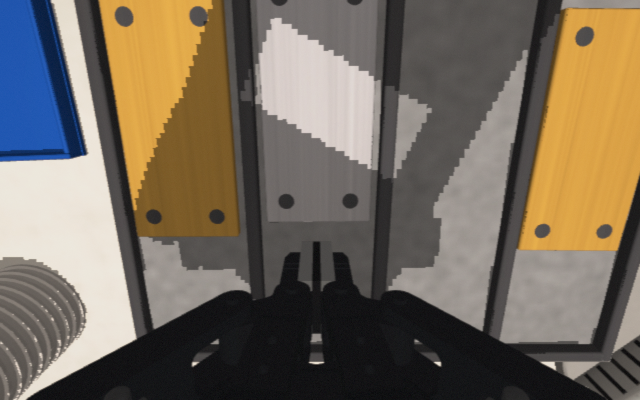

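Request:
apply_moves:
  deltas:
    - {"travel":[0.0,0,0.013],"twist":0,"fingers":1}
    - {"travel":[0.03,0,0.014],"twist":0,"fingers":1}
    - {"travel":[0.06,0,0.014],"twist":0,"fingers":1}
    - {"travel":[0.1,0,0.014],"twist":0,"fingers":1}
    - {"travel":[0.14,0,0.014],"twist":0,"fingers":1}
    - {"travel":[0.18,0,0.014],"twist":0,"fingers":1}
    - {"travel":[0.22,0,0.014],"twist":0,"fingers":1}
    - {"travel":[0.26,0,0.014],"twist":0,"fingers":1}
    - {"travel":[0.29,0,0.014],"twist":0,"fingers":1}
    - {"travel":[0.32,0,0.014],"twist":0,"fingers":1}
    - {"travel":[0.34,0,0.014],"twist":0,"fingers":1}
    - {"travel":[0.34,0,0.014],"twist":0,"fingers":1}

```text
time: 5.15
tool_pos: [0.5351, -0.2183, 0.0624]
tool_rot: [0.017, 1.0, 0.001, -0.001]
wrist_force: [0.2, 0.2, -0.4]
width: -0.004
```

```bash
python3 -c "
from h import *
s=snap('wrist','w4.png');snap('top','t4.png'); print(manip.state()['wrist_force'])
plan(*rk(.073,-.029),0.063,178); print(inrk(manip.state()['tool_pos']))"
```

```text
[0.67873729 0.58248154 0.57204907]
pos [ 0.5359 -0.2185  0.0624] yaw 178.06 travel [np.float64(0.0665), np.float64(0.0041), np.float64(-0.0038)] twist 0.0007 t 5.25
(np.float64(0.08297144609251479), np.float64(-0.02959860330752435))
```

View pics/w4.png

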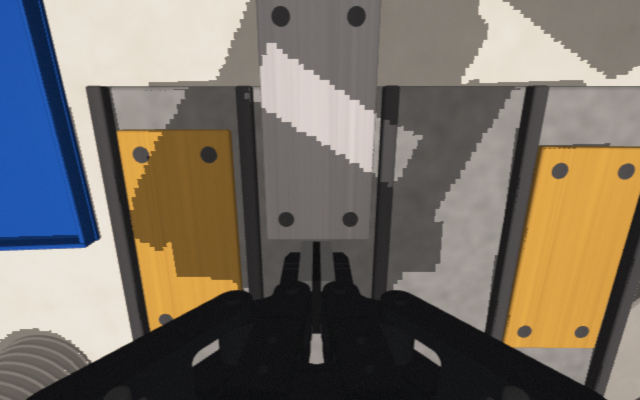

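```bash
cat >> h.py <<'E'
def al(s,u,v,z): return np.round(inrk(onz(s,u,v,z)),4)
E
python3 -c "
from h import *
s=snap('wrist')
print(al(s,318,239,.055),al(s,220,86.5,.05),al(s,440,86.5,.05),al(s,267,239,.055),al(s,370,239,.055))"
```

```text
[ 0.0697 -0.029 ] [ 0.005 -0.069] [0.0047 0.0202] [ 0.0698 -0.0518] [ 0.0697 -0.0058]
```

Request:
apply_moves:
  deltas:
    - {"travel":[0.02,0,0],"twist":0,"fingers":1}
    - {"travel":[0.035,0,0],"twist":0,"fingers":1}
    - {"travel":[0.045,0,0],"twist":0,"fingers":1}
    - {"travel":[0.045,0,0],"twist":0,"fingers":1}

```text
time: 5.63
tool_pos: [0.529, -0.2182, 0.0624]
tool_rot: [0.017, 1.0, 0.001, -0.0]
wrist_force: [-0.2, -0.1, 0.2]
width: -0.001
```

```bash
python3 -c "
from h import *
s=snap('wrist','w5.png')
print(al(s,318,239,.055))
plan(*rk(.09,-.029),0.1,178); print(inrk(manip.state()['tool_pos']))"
```

```text
[ 0.0629 -0.029 ]
pos [ 0.529  -0.2182  0.0624] yaw 178.07 travel [np.float64(-0.0926), np.float64(0.0037), np.float64(-0.2504)] twist 0.0007 t 5.6833
(np.float64(0.07611607905281936), np.float64(-0.02956859637676734))
```

View pics/w5.png

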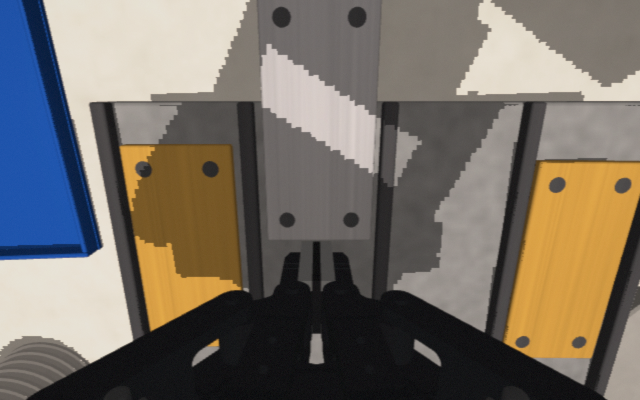

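Request:
apply_moves:
  deltas:
    - {"travel":[-0.02,0,-0.02],"twist":0,"fingers":1}
    - {"travel":[-0.02,0,-0.2],"twist":0,"fingers":1}
    - {"travel":[-0.02,0,-0.4],"twist":0,"fingers":0}
    - {"travel":[0.2,0,-0.5],"twist":0,"fingers":-0.6}
    - {"travel":[0.4,0,-0.5],"twist":0,"fingers":-0.6}
    - {"travel":[0.6,0,-0.5],"twist":0,"fingers":-0.6}
    - {"travel":[0.62,0,-0.5],"twist":0,"fingers":-0.6}
    - {"travel":[0.62,0,-0.5],"twist":0,"fingers":-0.6}
    - {"travel":[0.62,0,-0.5],"twist":0,"fingers":-0.6}

```text
time: 6.43
tool_pos: [0.4371, -0.2159, 0.1379]
tool_rot: [0.017, 1.0, 0.0, 0.0]
wrist_force: [0.3, 0.7, 0.6]
width: 0.799
```

```bash
python3 -c "
from h import *
s=snap('wrist','w6.png')
plan(*rk(-.017,-.029),0.0515,178); print(inrk(manip.state()['tool_pos']))"
```

```text
pos [ 0.4377 -0.216   0.1378] yaw 178.07 travel [np.float64(0.0114), np.float64(0.0106), np.float64(0.5755)] twist 0.0007 t 6.4833
(np.float64(-0.015287810226720358), np.float64(-0.03059333089583969))
```

View pics/w6.png

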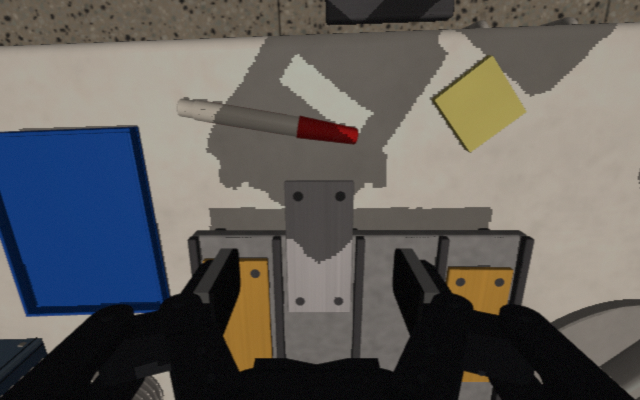

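```bash
python3 -c "
from h import *
s=snap('wrist')
print(al(s,319,180.5,.055),al(s,319,312,.055),al(s,300,231.5,.05),al(s,230,231.5,.057),al(s,285,230,.055),al(s,353,230,.055))"
```

```text
[-0.0365 -0.029 ] [ 0.0635 -0.0285] [ 0.0016 -0.0421] [-0.0012 -0.0892] [-0.0016 -0.0521] [-0.0017 -0.0057]
```

Request:
apply_moves:
  deltas:
    - {"travel":[0.015,0.01,0.2],"twist":0,"fingers":-0.6}
    - {"travel":[0.015,0.01,0.4],"twist":0,"fingers":-0.6}
    - {"travel":[0.015,0.01,0.52],"twist":0,"fingers":-0.6}
    - {"travel":[0.015,0.01,0.57],"twist":0,"fingers":-0.6}
    - {"travel":[0.015,0.01,0.575],"twist":0,"fingers":-0.6}
    - {"travel":[0.015,0.01,0.575],"twist":0,"fingers":-0.6}

```text
time: 7.03
tool_pos: [0.4364, -0.2146, 0.0512]
tool_rot: [0.016, 1.0, -0.0, 0.001]
wrist_force: [-0.4, -0.6, 0.2]
width: 0.801
```

```bash
python3 -c "
from h import *
s=snap('wrist','w7.png');snap('scene','s7.png')
f=snap('scene')['frame'];cv2.imwrite('pics/s7c.png',cv2.resize(f[130:230,270:420],None,fx=5,fy=5))
plan(*rk(-.017,-.029),0.0515,178); print(inrk(manip.state()['tool_pos']))"
```

```text
pos [ 0.4366 -0.215   0.0524] yaw 178.1 travel [np.float64(0.0041), np.float64(0.0037), np.float64(0.0062)] twist 0.0012 t 7.1833
(np.float64(-0.016384254859227124), np.float64(-0.029559731214355543))
```

View pics/w7.png

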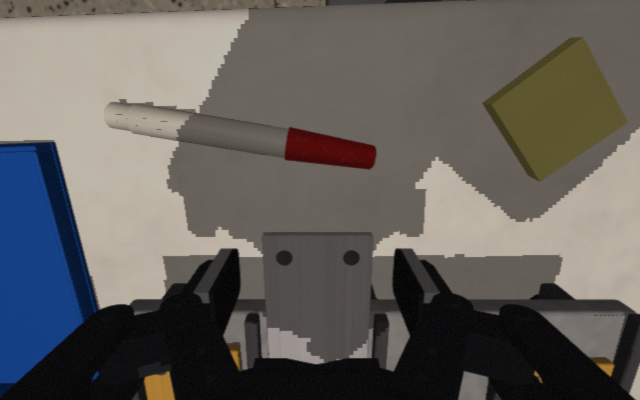

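View pics/s7c.png

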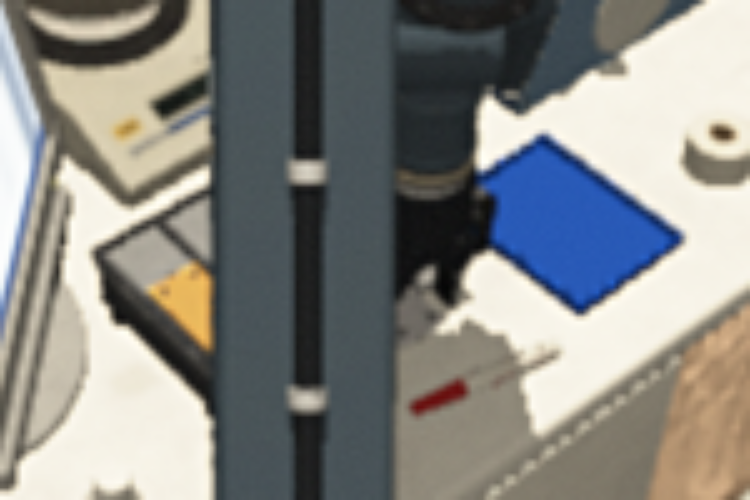

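Request:
apply_moves:
  deltas:
    - {"travel":[0,0,0],"twist":0,"fingers":1}
    - {"travel":[0,0,0],"twist":0,"fingers":1}
    - {"travel":[0,0,0],"twist":0,"fingers":1}
    - {"travel":[0,0,0],"twist":0,"fingers":1}
    - {"travel":[0,0,0],"twist":0,"fingers":1}
    - {"travel":[0,0,0],"twist":0,"fingers":1}
  squeeze: 60

```text
time: 7.68
tool_pos: [0.4373, -0.2154, 0.0536]
tool_rot: [0.017, 1.0, -0.002, 0.003]
wrist_force: [0.2, 0.6, 5.8]
width: 0.52
```

Request:
apply_moves:
  deltas:
    - {"travel":[0,0,-0.02],"twist":0,"fingers":1}
    - {"travel":[0,0,-0.05],"twist":0,"fingers":1}
    - {"travel":[0,0,-0.1],"twist":0,"fingers":1}
    - {"travel":[0,0,-0.2],"twist":0,"fingers":1}
    - {"travel":[0,0,-0.3],"twist":0,"fingers":1}
    - {"travel":[0,0,-0.4],"twist":0,"fingers":1}
    - {"travel":[0,0,-0.4],"twist":0,"fingers":1}

```text
time: 8.27
tool_pos: [0.4382, -0.2162, 0.1163]
tool_rot: [0.017, 1.0, -0.003, 0.005]
wrist_force: [0.4, -0.1, -0.9]
width: 0.511
```

```bash
python3 -c "
from h import *
s=snap('wrist','w8.png')
f=snap('scene')['frame'];cv2.imwrite('pics/s8c.png',cv2.resize(f[130:230,270:420],None,fx=5,fy=5))
print(manip.state())"
```

```text
{'time': 8.3667, 'joint_pos': array([-6.88047026e-01,  5.54573250e-01,  1.89347334e+00,  1.09086149e-03,
        6.85799741e-01, -2.22638689e+00]), 'dq': array([ 0.000244  ,  0.02674809,  0.01380924, -0.00202885, -0.00204644,
       -0.00054211]), 'joint_torque': array([ 3.74592596e-02, -3.79081893e+01, -9.55779970e+00,  1.28934931e-02,
       -5.32774755e-02,  3.37349038e-04]), 'tool_pos': array([ 0.43716119, -0.21542478,  0.11423077]), 'tool_rot': array([ 0.01664812,  0.99985385, -0.00213906,  0.00324749]), 'wrist_force': array([-0.32653945, -0.34900403, -0.9576297 ]), 'torque': array([-0.00957559,  0.04667923,  0.02264603]), 'width': 0.5180562607092526}
```

View pics/w8.png

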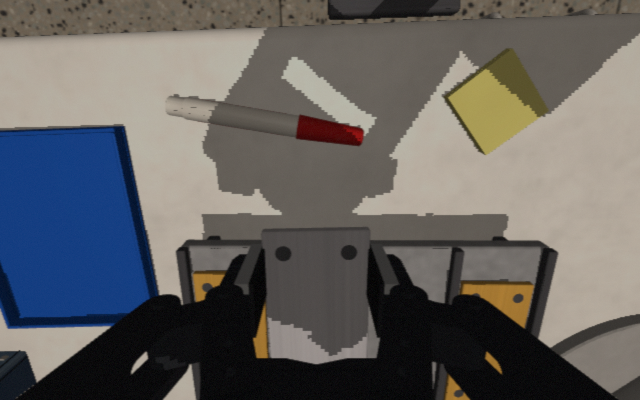

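View pics/s8c.png

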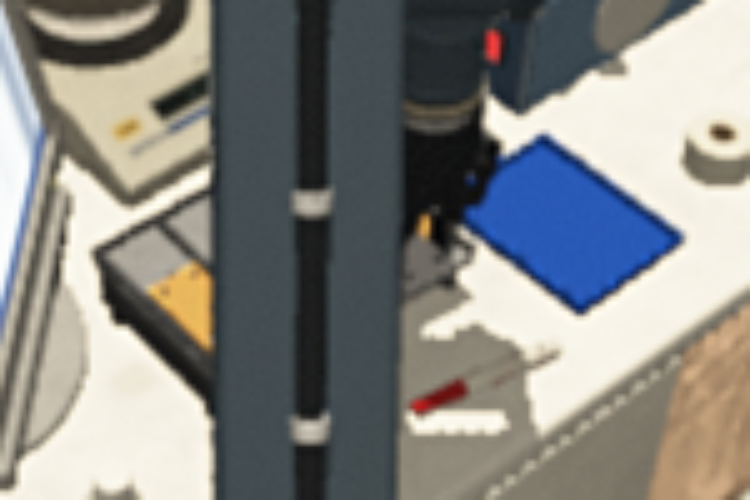

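```bash
python3 -c "
from h import *
s=snap('wrist')
zt=manip.state()['tool_pos'][2]+.0014
p=manip.state()['tool_pos']
for uv in [(262,229),(369,228)]:
  q=onz(s,*uv,zt); print(q-p)
plan(.41,-.08,.25,178)
plan(.395,.06,.25,178)"
```

```text
[-0.0216844  -0.02240317  0.0014    ]
[-0.02079672  0.02206964  0.0014    ]
pos [ 0.4367 -0.2151  0.1136] yaw 178.09 travel [np.float64(0.2081), np.float64(0.8942), np.float64(-0.9094)] twist 0.001 t 8.4167
pos [ 0.4367 -0.2151  0.1136] yaw 178.09 travel [np.float64(0.3391), np.float64(1.8236), np.float64(-0.9094)] twist 0.001 t 8.4167
```

Request:
apply_moves:
  deltas:
    - {"travel":[0.03,0.1,-0.25],"twist":0,"fingers":1}
    - {"travel":[0.08,0.25,-0.5],"twist":0,"fingers":1}
    - {"travel":[0.13,0.45,-0.7],"twist":0,"fingers":1}
    - {"travel":[0.18,0.65,-0.85],"twist":0,"fingers":1}
    - {"travel":[0.22,0.85,-0.95],"twist":0,"fingers":1}
    - {"travel":[0.25,1,-0.95],"twist":0,"fingers":1}
    - {"travel":[0.25,1,-0.95],"twist":0,"fingers":1}

```text
time: 9.0
tool_pos: [0.4011, -0.0595, 0.2553]
tool_rot: [0.015, 1.0, -0.0, 0.001]
wrist_force: [-0.5, 0.7, -0.9]
width: 0.517
```

Request:
apply_moves:
  deltas:
    - {"travel":[0.03,0.2,0],"twist":0,"fingers":1}
    - {"travel":[0.06,0.45,0],"twist":0,"fingers":1}
    - {"travel":[0.09,0.7,0],"twist":0,"fingers":1}
    - {"travel":[0.1,0.9,0],"twist":0,"fingers":1}
    - {"travel":[0.1,1,0],"twist":0,"fingers":1}
    - {"travel":[0.1,1,0],"twist":0,"fingers":1}

```text
time: 9.5
tool_pos: [0.3897, 0.0929, 0.254]
tool_rot: [0.013, 1.0, 0.0, 0.0]
wrist_force: [1.0, -0.3, -1.4]
width: 0.515
```

Request:
apply_moves:
  deltas:
    - {"travel":[0.05,0.2,0],"twist":0.03,"fingers":1}
    - {"travel":[0.1,0.45,0],"twist":0.06,"fingers":1}
    - {"travel":[0.1,0.7,0],"twist":0.1,"fingers":1}
    - {"travel":[0.1,0.9,0],"twist":0.11,"fingers":1}
    - {"travel":[0.1,1,0],"twist":0.11,"fingers":1}
    - {"travel":[0.1,1,0],"twist":0.11,"fingers":1}

```text
time: 10.0
tool_pos: [0.3793, 0.2448, 0.2532]
tool_rot: [0.098, 0.995, 0.0, -0.0]
wrist_force: [-0.7, 0.4, -0.1]
width: 0.515
```

```bash
python3 -c "
from h import *
import pickle
s=snap('wrist','w9.png');pickle.dump(s,open('wC.pkl','wb'));snap('top','t9.png')
plan(.48,.38,.25,168)"
```

```text
pos [0.3786 0.2425 0.2531] yaw 168.67 travel [np.float64(-0.4828), np.float64(1.032), np.float64(0.0205)] twist 0.0074 t 10.1
```

View pics/w9.png

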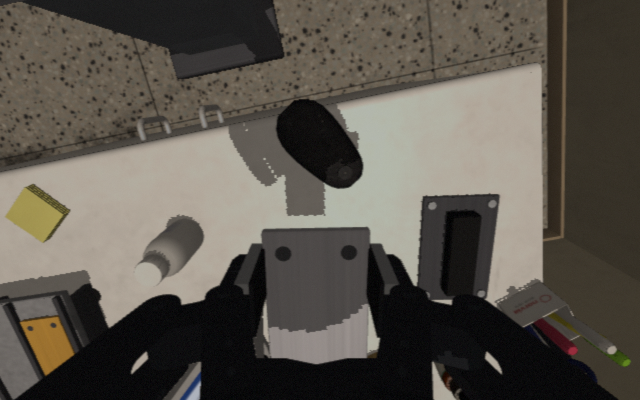

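View pics/t9.png

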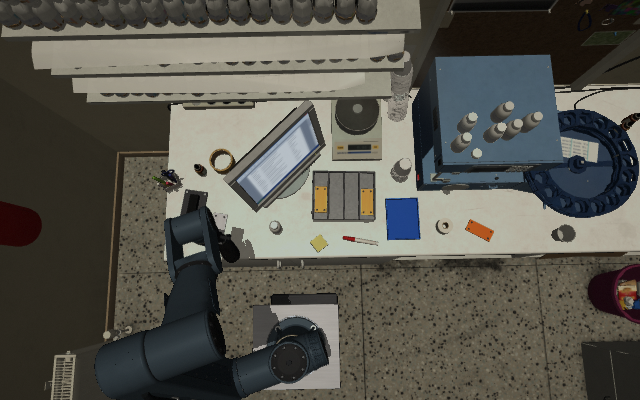

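```bash
python3 -c "
from h import *
import pickle
s=pickle.load(open('wC.pkl','rb'))
cv2.imwrite('pics/c8.png',cv2.resize(s['frame'][180:320,400:560],None,fx=5,fy=5,interpolation=cv2.INTER_CUBIC))
a=pickle.load(open('tA.pkl','rb'))
cv2.imwrite('pics/c9.png',cv2.resize(a['frame'][180:235,170:220],None,fx=12,fy=10,interpolation=cv2.INTER_CUBIC))
"
```

```text
(no output)
```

View pics/c8.png

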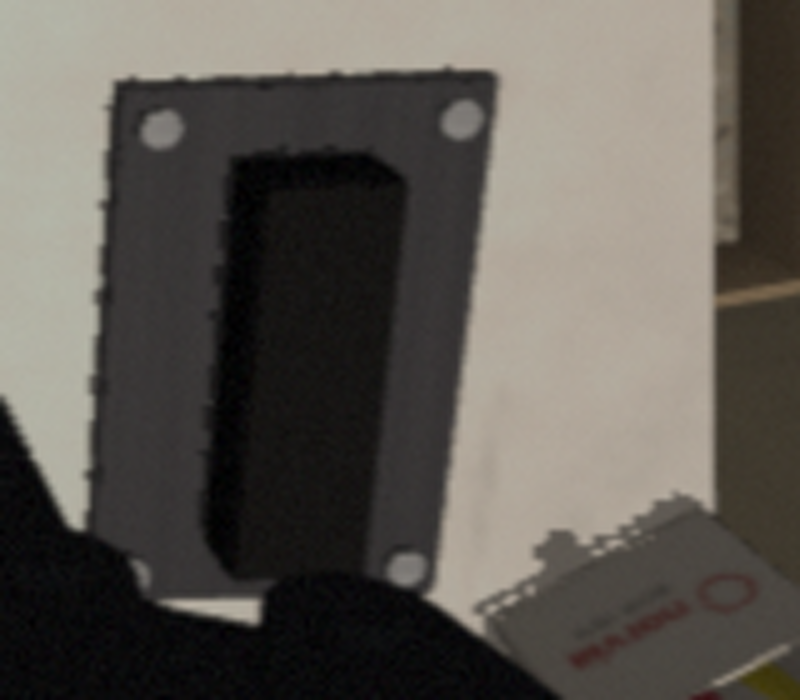

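View pics/c9.png

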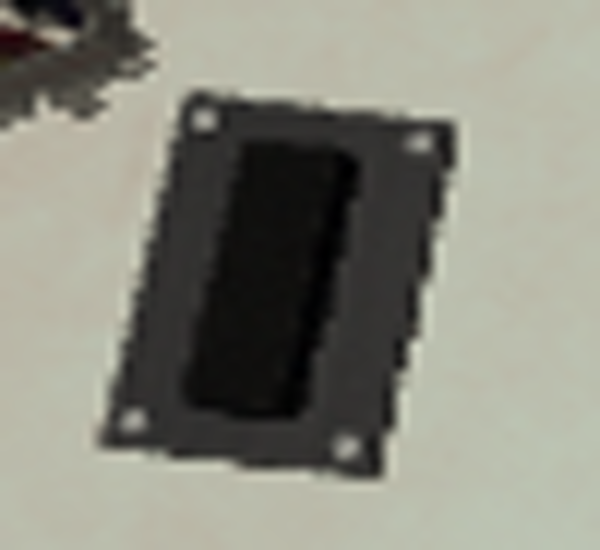

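```bash
python3 - <<'E'
from h import *
import pickle
s=pickle.load(open('wC.pkl','rb'));a=pickle.load(open('tA.pkl','rb'))
W=lambda X,Y:(400+X/5-.4,180+Y/5-.4)
T=lambda X,Y:(170+X/12-.45,180+Y/10-.45)
w=[(263,187),(406,185),(370,577),(238,577)]
q=np.array([onz(s,*W(*p),.026)[:2] for p in w]);e=(q[2]+q[3]-q[0]-q[1])/2
print(q.round(4).tolist(),q.mean(0),np.linalg.norm(e),np.linalg.norm(q[1]-q[0]),np.degrees(np.arctan2(e[1],e[0])))
t=[(280,412),(185,405),(243,143),(335,150)]
q=np.array([onz(a,*T(*p),.026)[:2] for p in t]);e=(q[2]+q[3]-q[0]-q[1])/2
print(q.round(4).tolist(),q.mean(0),np.linalg.norm(e),np.linalg.norm(q[1]-q[0]),np.degrees(np.arctan2(e[1],e[0])))
# screws
q=np.array([onz(a,*T(*p),.006)[:2] for p in [(348,447),(133,419),(204,120),(421,143)]]);e=(q[2]+q[3]-q[0]-q[1])/2
print('screws top',q.round(4).tolist(),q.mean(0),np.degrees(np.arctan2(e[1],e[0])))
q=np.array([onz(s,*W(*p),.006)[:2] for p in [(162,130),(462,120),(408,568)]]);e=q[2]-q[1]
print('screws w',q.round(4).tolist(),((q[0]+q[2])/2),np.degrees(np.arctan2(e[1],e[0])))
E
```

```text
[[0.465, 0.384], [0.4707, 0.4157], [0.571, 0.4015], [0.5648, 0.37]] [0.5178709 0.3927809] 0.10107364269337782 0.03219953736062223 -8.010642790574499
[[0.4671, 0.3862], [0.4704, 0.4164], [0.5717, 0.4017], [0.5684, 0.3721]] [0.51937276 0.39409802] 0.10232916071193245 0.030432379975351583 -8.099492731763863
screws top [[0.4559, 0.3697], [0.4681, 0.439], [0.5851, 0.4207], [0.5746, 0.3498]] [0.52093347 0.39481006] -9.20783097171413
screws w [[0.4549, 0.3687], [0.466, 0.4382], [0.585, 0.4191]] [0.51994401 0.39391896] -9.136984847349456
```

```bash
python3 - <<'E'
from h import *
import pickle
a=pickle.load(open('tA.pkl','rb'));s=pickle.load(open('wC.pkl','rb'))
cv2.imwrite('pics/c10.png',cv2.resize(a['frame'][155:200,145:195],None,fx=12,fy=12,interpolation=cv2.INTER_CUBIC))
cv2.imwrite('pics/c11.png',cv2.resize(s['frame'][270:400,430:640],None,fx=3.5,fy=3.5,interpolation=cv2.INTER_CUBIC))
E
```

```text
(no output)
```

View pics/c10.png

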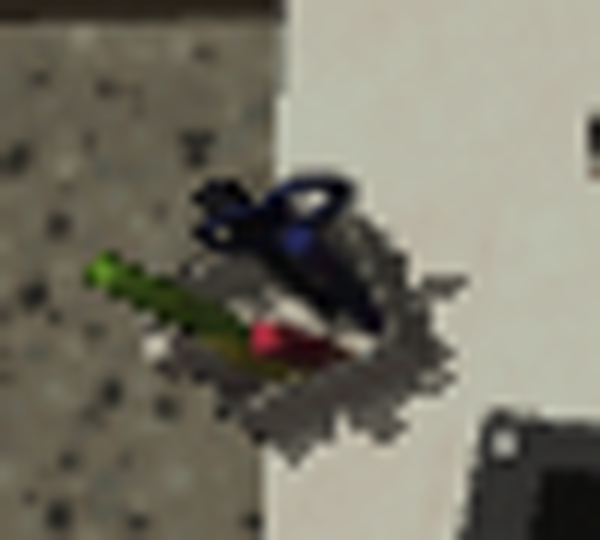

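View pics/c11.png

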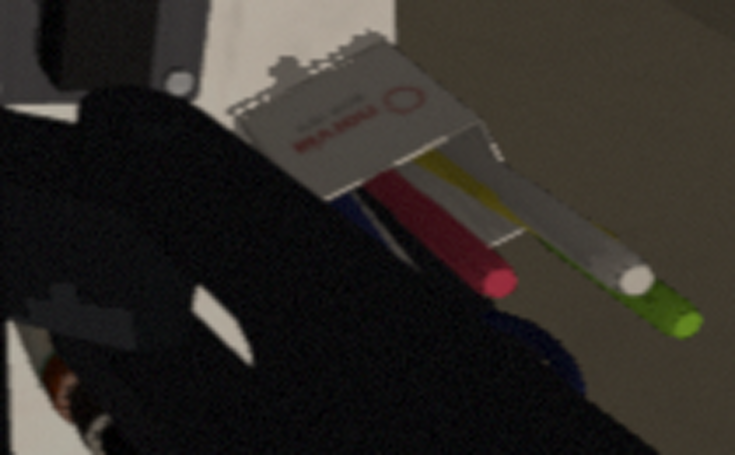

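```bash
python3 - <<'E'
from h import *
import pickle
s=pickle.load(open('wC.pkl','rb'));print(onz(s,497,303,0),onz(s,538,279,0))
plan(.4898,.3985,.15,171.3)
E
```

```text
[0.60823454 0.44116937 0.        ] [5.82519368e-01 4.94222317e-01 5.55111512e-17]
pos [0.3786 0.2425 0.2531] yaw 168.67 travel [np.float64(-0.5227), np.float64(1.1658), np.float64(0.6872)] twist -0.0293 t 10.1
```

Request:
apply_moves:
  deltas:
    - {"travel":[-0.1,0.25,0],"twist":-0.02,"fingers":1}
    - {"travel":[-0.25,0.5,0.1],"twist":-0.03,"fingers":1}
    - {"travel":[-0.4,0.75,0.2],"twist":-0.03,"fingers":1}
    - {"travel":[-0.5,0.9,0.3],"twist":-0.03,"fingers":1}
    - {"travel":[-0.52,1,0.4],"twist":-0.03,"fingers":1}
    - {"travel":[-0.52,1,0.4],"twist":-0.03,"fingers":1}
    - {"travel":[-0.52,1,0.4],"twist":-0.03,"fingers":1}

```text
time: 10.68
tool_pos: [0.4842, 0.3719, 0.1906]
tool_rot: [0.076, 0.997, -0.003, -0.003]
wrist_force: [-0.3, -0.6, -1.8]
width: 0.51
```

```bash
python3 - <<'E'
from h import *
import pickle
s=snap('wrist','w10.png');pickle.dump(s,open('wD.pkl','wb'))
plan(.4898,.3985,.07,171.3)
E
```

```text
pos [0.4841 0.3719 0.1918] yaw 171.28 travel [np.float64(-0.0104), np.float64(0.1812), np.float64(0.8117)] twist -0.0002 t 10.7333
```

View pics/w10.png

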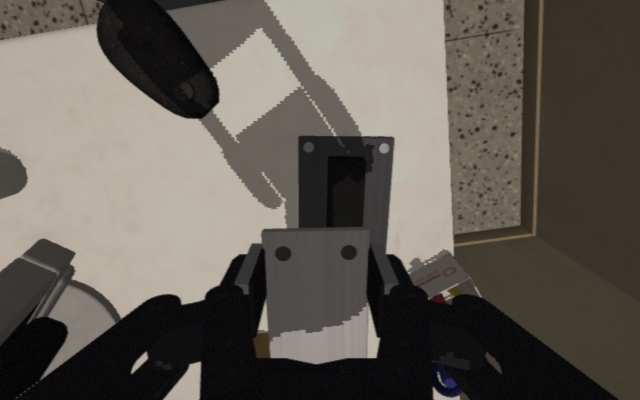

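```bash
python3 - <<'E'
from h import *
import pickle
s=pickle.load(open('wD.pkl','rb'))
c=cv2.resize(s['frame'][130:235,285:405],None,fx=6,fy=5.5,interpolation=cv2.INTER_CUBIC)
cv2.imwrite('pics/c12.png',np.clip(c.astype(float)*2,0,255).astype('uint8'))
# predicted plinth
C=np.array([.519,.394]);a=np.radians(-8.7);ux=np.array([np.cos(a),np.sin(a)]);uy=np.array([-ux[1],ux[0]])
for i,j in [(-1,-1),(-1,1),(1,1),(1,-1)]:
  for z,l,w in [(.026,.052,.017),(.006,.07,.045)]:
    p=proj(s,[*(C+i*l*ux+j*w*uy),z]);print(i,j,z,p.round(1),((p-[285,130]+.4)*[6,5.5]).round())
E
```

```text
-1 -1 0.026 [329.  159.4] [267. 164.]
-1 -1 0.006 [298.4 136.2] [83. 37.]
-1 1 0.026 [367.5 159.4] [497. 164.]
-1 1 0.006 [395.5 136.4] [666.  38.]
1 1 0.026 [362.7 265.4] [469. 747.]
1 1 0.006 [386.4 271.9] [611. 783.]
1 -1 0.026 [327.7 265.2] [259. 746.]
1 -1 0.006 [300.2 271.5] [ 94. 781.]
```

View pics/c12.png

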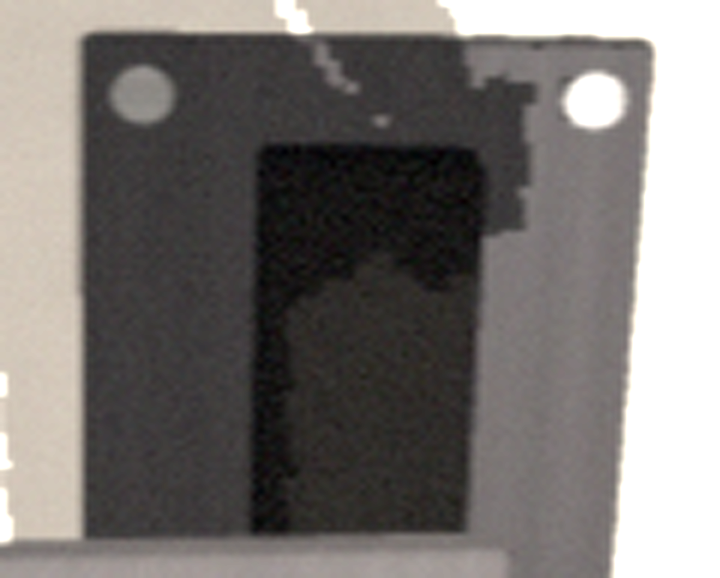

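Request:
apply_moves:
  deltas:
    - {"travel":[-0.01,0.1,0.2],"twist":0.003,"fingers":1}
    - {"travel":[-0.01,0.175,0.4],"twist":0.003,"fingers":1}
    - {"travel":[-0.01,0.175,0.6],"twist":0.003,"fingers":1}
    - {"travel":[-0.01,0.175,0.8],"twist":0.003,"fingers":1}
    - {"travel":[-0.01,0.175,0.9],"twist":0.003,"fingers":1}
    - {"travel":[-0.01,0.175,0.95],"twist":0.003,"fingers":1}
    - {"travel":[-0.01,0.175,0.98],"twist":0.003,"fingers":1}
    - {"travel":[-0.01,0.175,0.98],"twist":0.003,"fingers":1}

```text
time: 11.4
tool_pos: [0.4892, 0.3962, 0.0453]
tool_rot: [0.079, 0.997, -0.002, -0.002]
wrist_force: [-1.4, -0.5, -0.4]
width: 0.513
```

```bash
python3 - <<'E'
from h import *
import pickle
s=snap('wrist','w11.png')
plan(.4899,.3976,.0305,171)
f=snap('scene')['frame'];cv2.imwrite('pics/s11c.png',cv2.resize(f[220:320,150:280],None,fx=5,fy=5))
E
```

```text
pos [0.4897 0.3967 0.046 ] yaw 170.97 travel [np.float64(-0.0004), np.float64(0.0061), np.float64(0.103)] twist -0.0003 t 11.45
```

View pics/w11.png

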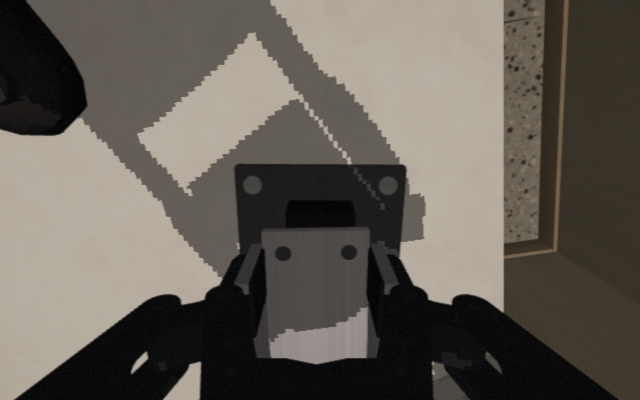

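View pics/s11c.png

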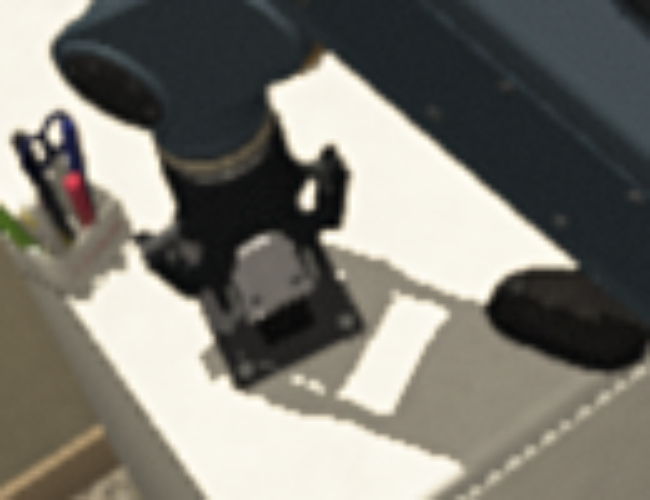

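```bash
python3 - <<'E'
from h import *
s=snap('wrist'); p=manip.state()['tool_pos']
cv2.imwrite('pics/c13.png',cv2.resize(s['frame'][155:265,225:415],None,fx=4,fy=4,interpolation=cv2.INTER_CUBIC)*2)
for uv,z in [((320,201.5),.026),((320,165),.006),((316,228),p[2]+.0014)]: 
  q=onz(s,*uv,z)-p; a=np.radians(-9); print(q[0]*np.cos(a)+q[1]*np.sin(a),-q[0]*np.sin(a)+q[1]*np.cos(a))
E
```

```text
-0.026664536046193135 0.001127443858775089
-0.040143788103076936 0.0012290819947253064
-0.022061078090709157 -0.000683565578641836
```

View pics/c13.png

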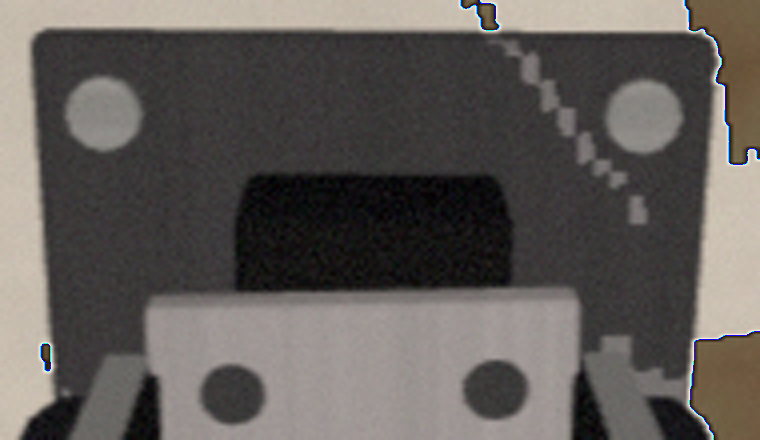

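```bash
python3 - <<'E'
from h import *
s=snap('wrist'); p=manip.state()['tool_pos']
for uv,z in [((318.5,208.5),.026),((318.5,198.8),.006),((320,162.5),.006),((316,229.5),p[2]+.0014)]: 
  q=onz(s,*uv,z)-p; a=np.radians(-9); print(q[0]*np.cos(a)+q[1]*np.sin(a),-q[0]*np.sin(a)+q[1]*np.cos(a))
plan(.4899,.3976,.0305,171)
E
```

```text
-0.02301642103136844 0.0005353527946727007
-0.021704079016369688 0.0006221201180899925
-0.04130061208429214 0.0013295908936014674
-0.021206911961592034 -0.0005850336537857655
pos [0.4899 0.3974 0.0464] yaw 171.0 travel [np.float64(0.0005), np.float64(0.0012), np.float64(0.1062)] twist 0.0001 t 11.6
```

Request:
apply_moves:
  deltas:
    - {"travel":[0,0.007,0.04],"twist":0,"fingers":1}
    - {"travel":[0,0.007,0.07],"twist":0,"fingers":1}
    - {"travel":[0,0.007,0.095],"twist":0,"fingers":1}
    - {"travel":[0,0.007,0.104],"twist":0,"fingers":1}
    - {"travel":[0,0.007,0.108],"twist":0,"fingers":1}
    - {"travel":[0,0.007,0.108],"twist":0,"fingers":1}

```text
time: 12.1
tool_pos: [0.4897, 0.3983, 0.0304]
tool_rot: [0.078, 0.997, -0.002, -0.001]
wrist_force: [-1.3, -0.9, 2.7]
width: 0.515
```

```bash
python3 - <<'E'
from h import *
plan(.4899,.3976,.0295,171);print(manip.state()['wrist_force'])
E
```

```text
pos [0.4897 0.3983 0.0304] yaw 171.01 travel [np.float64(-0.0022), np.float64(-0.0041), np.float64(0.0059)] twist 0.0002 t 12.1
[-1.28466466 -0.85822642  2.68948616]
```

Request:
apply_moves:
  deltas:
    - {"travel":[0,0,0.003],"twist":0,"fingers":1}
    - {"travel":[0,0,0.003],"twist":0,"fingers":-0.2}
    - {"travel":[0,0,0.003],"twist":0,"fingers":-0.4}
    - {"travel":[0,0,0.003],"twist":0,"fingers":-0.5}
    - {"travel":[0,0,0.003],"twist":0,"fingers":-0.5}
    - {"travel":[0,0,-0.1],"twist":0,"fingers":-0.5}
    - {"travel":[0,0,-0.3],"twist":0,"fingers":-0.5}
    - {"travel":[0,0,-0.6],"twist":0,"fingers":-0.5}
    - {"travel":[0.1,0,-0.9],"twist":0,"fingers":-0.5}
    - {"travel":[0.2,0,-1],"twist":0,"fingers":-0.5}
    - {"travel":[0.2,0,-1],"twist":0,"fingers":-0.5}

```text
time: 13.02
tool_pos: [0.4605, 0.4055, 0.1864]
tool_rot: [0.078, 0.997, 0.001, 0.002]
wrist_force: [-0.5, 0.1, -0.1]
width: 0.747
```

```bash
python3 - <<'E'
from h import *
import pickle
s=snap('wrist','w12.png');pickle.dump(s,open('wE.pkl','wb'));
cv2.imwrite('pics/c14.png',cv2.resize(s['frame'][120:320,220:440],None,fx=3.5,fy=3,interpolation=cv2.INTER_CUBIC))
plan(.4899,.3976,.0295,171);print(manip.state()['wrist_force'])
E
```

```text
pos [0.4607 0.4046 0.1837] yaw 171.1 travel [np.float64(-0.1997), np.float64(-0.016), np.float64(1.0283)] twist 0.0011 t 13.0667
[ 0.04817194 -0.53543915 -0.16269611]
```

View pics/c14.png

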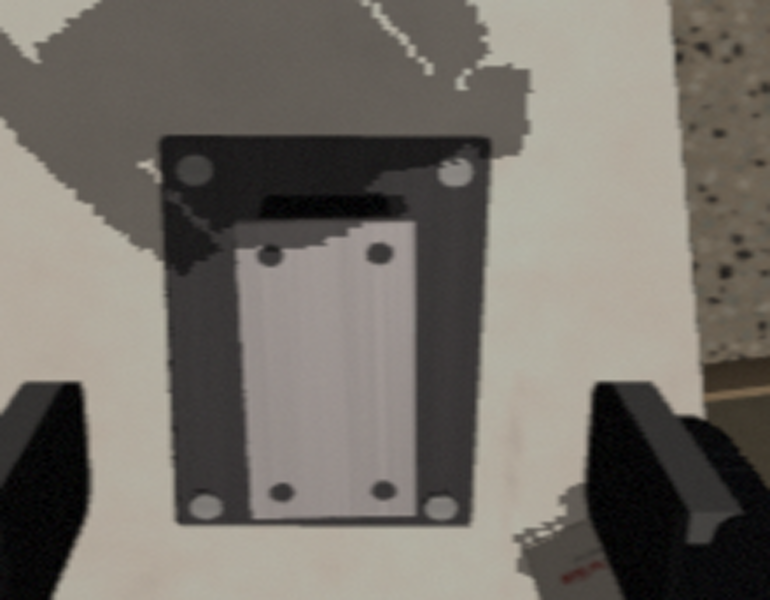

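```bash
cat >> h.py <<'E'
def quad(q):
    q=np.array(q);e=(q[2]+q[3]-q[0]-q[1])/2
    return q.mean(0).round(4),np.linalg.norm(e).round(4),np.linalg.norm(q[1]-q[0]).round(4),np.degrees(np.arctan2(e[1],e[0])).round(2)
E
python3 - <<'E'
from h import *
import pickle
s=pickle.load(open('wE.pkl','rb'))
f=lambda l,z:[onz(s,220+x/3.5-.4,120+y/3-.4,z)[:2] for x,y in l]
print('screws',quad(f([(196,170),(456,173),(441,508),(205,506)],.006)))
print('flange',quad(f([(162,137),(490,138),(469,524),(178,524)],.006)))
print('plate',quad(f([(236,222),(416,222),(416,516),(253,519)],.031)))
E
```

```text
screws (array([0.5198, 0.3926]), np.float64(0.1207), np.float64(0.0703), np.float64(-9.42))
flange (array([0.5178, 0.393 ]), np.float64(0.1385), np.float64(0.0878), np.float64(-9.3))
plate (array([0.5188, 0.3946]), np.float64(0.0996), np.float64(0.0455), np.float64(-7.64))
```

```bash
python3 -c "
from h import *
plan(.385,.27,.25,176);plan(.38,.15,.25,178)"
```

```text
pos [0.4607 0.4046 0.1837] yaw 171.1 travel [np.float64(0.3596), np.float64(-0.9647), np.float64(-0.4417)] twist -0.0545 t 13.0667
pos [0.4607 0.4046 0.1837] yaw 171.1 travel [np.float64(0.2687), np.float64(-1.7602), np.float64(-0.4417)] twist -0.0767 t 13.0667
```

Request:
apply_moves:
  deltas:
    - {"travel":[0.15,-0.2,-0.3],"twist":-0.02,"fingers":-0.5}
    - {"travel":[0.3,-0.45,-0.5],"twist":-0.04,"fingers":-0.5}
    - {"travel":[0.36,-0.7,-0.5],"twist":-0.06,"fingers":-0.5}
    - {"travel":[0.36,-0.9,-0.5],"twist":-0.08,"fingers":-0.5}
    - {"travel":[0.36,-1,-0.5],"twist":-0.08,"fingers":-0.5}
    - {"travel":[0.36,-1,-0.5],"twist":-0.08,"fingers":-0.5}

```text
time: 13.57
tool_pos: [0.3814, 0.2609, 0.2574]
tool_rot: [0.016, 1.0, -0.001, -0.001]
wrist_force: [-0.1, 0.5, -0.5]
width: 0.747
```

Request:
apply_moves:
  deltas:
    - {"travel":[0,-0.25,0],"twist":0,"fingers":1}
    - {"travel":[0,-0.5,0],"twist":0,"fingers":1}
    - {"travel":[0,-0.75,0],"twist":0,"fingers":1}
    - {"travel":[0,-1,0],"twist":0,"fingers":1}
    - {"travel":[0,-1,0],"twist":0,"fingers":1}
    - {"travel":[0,-1,0],"twist":0,"fingers":1}

```text
time: 14.07
tool_pos: [0.3771, 0.1095, 0.257]
tool_rot: [0.019, 1.0, -0.001, -0.002]
wrist_force: [-0.4, 0.0, -0.5]
width: 0.002
```

Request:
apply_moves:
  deltas:
    - {"travel":[0,-0.25,0],"twist":0,"fingers":1}
    - {"travel":[0,-0.5,0],"twist":0,"fingers":1}
    - {"travel":[0,-0.75,0],"twist":0,"fingers":1}
    - {"travel":[0,-1,0],"twist":0,"fingers":1}
    - {"travel":[0,-1,0],"twist":0,"fingers":1}
    - {"travel":[0,-1,0],"twist":0,"fingers":1}

```text
time: 14.57
tool_pos: [0.3724, -0.0412, 0.257]
tool_rot: [0.021, 1.0, -0.001, -0.002]
wrist_force: [0.5, 0.6, -0.2]
width: 0.001
```

```bash
python3 -c "
from h import *
plan(.385,.27,.25,176)
s=snap('wrist','w13.png')
for a,r,c in blobs(masks(s['frame'])['brass']): print(a,r)
"
```

```text
pos [ 0.3724 -0.0412  0.257 ] yaw 177.63 travel [np.float64(0.0015), np.float64(2.0762), np.float64(0.0465)] twist 0.0182 t 14.5667
581.5 ((264.0, 287.0), (24.0, 32.0), 90.0)
2717.0 ((116.31218719482422, 305.29022216796875), (80.04011535644531, 39.4613151550293), 77.90524291992188)
1044.0 ((269.7168273925781, 169.24778747558594), (43.273162841796875, 34.806671142578125), 48.8140754699707)
```

View pics/w13.png

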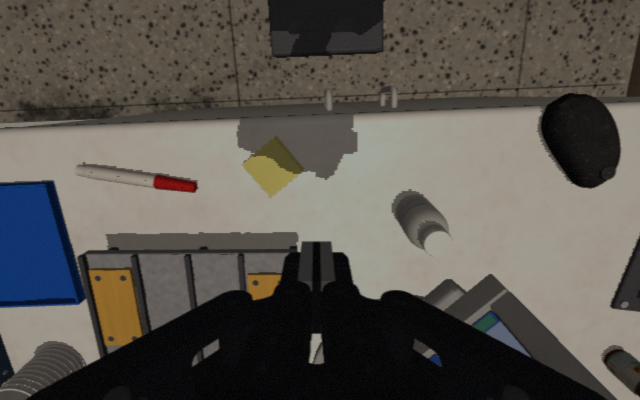

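```bash
python3 -c "
from h import *
s=snap('wrist')
print(al(s,262,272.5,.055),al(s,247,285,.055),al(s,110,269,.055),inrk([0.484,-.1]),inrk([.4718,-.275]))
plan(*rk(.077+.05+.017,.084),.2,178)
print(rk(.146,.0845))
"
```

```text
[0.0245 0.0827] [0.04   0.0652] [ 0.0199 -0.0844] (np.float64(0.02698036809415776), np.float64(0.08699459602471726)) (np.float64(0.020895211927462475), np.float64(-0.08832457256339503))
pos [ 0.3715 -0.0391  0.2569] yaw 177.89 travel [np.float64(-1.5445), np.float64(-0.3965), np.float64(0.3792)] twist -0.0012 t 14.6667
[ 0.60286007 -0.1066468 ]
```

```bash
python3 -c "
from h import *
plan(*rk(.0,.06),.2,213)
plan(*rk(.147,.0855),.1,213)
"
```

```text
pos [ 0.3715 -0.0391  0.2569] yaw 177.89 travel [np.float64(-0.5848), np.float64(-0.5583), np.float64(0.3792)] twist -0.3901 t 14.6667
pos [ 0.3715 -0.0391  0.2569] yaw 177.89 travel [np.float64(-1.5645), np.float64(-0.3865), np.float64(1.0459)] twist -0.3901 t 14.6667
```

Request:
apply_moves:
  deltas:
    - {"travel":[-0.2,-0.2,0],"twist":-0.07,"fingers":1}
    - {"travel":[-0.4,-0.4,0.1],"twist":-0.14,"fingers":1}
    - {"travel":[-0.6,-0.4,0.2],"twist":-0.21,"fingers":1}
    - {"travel":[-0.8,-0.4,0.3],"twist":-0.28,"fingers":1}
    - {"travel":[-1,-0.39,0.4],"twist":-0.35,"fingers":1}
    - {"travel":[-1,-0.39,0.4],"twist":-0.39,"fingers":1}
    - {"travel":[-1,-0.39,0.4],"twist":-0.39,"fingers":1}
    - {"travel":[-1,-0.39,0.4],"twist":-0.39,"fingers":1}

```text
time: 15.33
tool_pos: [0.5187, -0.1004, 0.1954]
tool_rot: [-0.285, 0.959, 0.001, -0.004]
wrist_force: [-0.6, 1.2, -0.3]
width: 0.002
```

```bash
python3 -c "
from h import *
plan(*rk(.147,.0855),.09,213)
snap('wrist','w14.png'); snap('top','t14.png')
"
```

```text
pos [ 0.5187 -0.1004  0.1954] yaw 213.12 travel [np.float64(-0.4567), np.float64(-0.3399), np.float64(0.7027)] twist 0.0013 t 15.3333
```

View pics/w14.png

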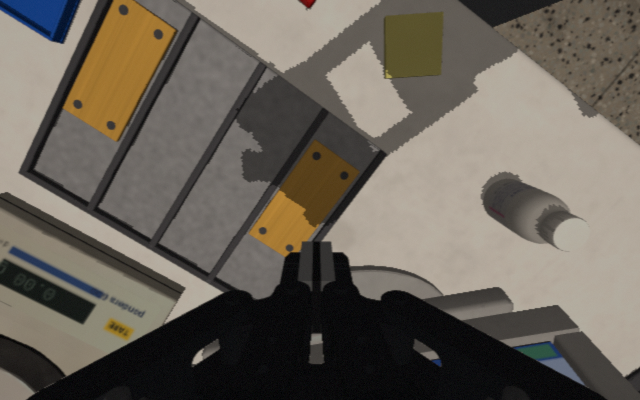

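View pics/t14.png

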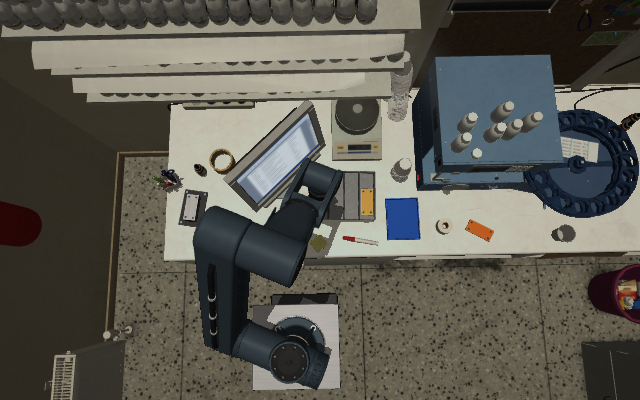

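Request:
apply_moves:
  deltas:
    - {"travel":[-0.15,-0.1,0.05],"twist":0,"fingers":1}
    - {"travel":[-0.3,-0.2,0.1],"twist":0,"fingers":1}
    - {"travel":[-0.42,-0.3,0.15],"twist":0,"fingers":1}
    - {"travel":[-0.457,-0.34,0.2],"twist":0,"fingers":1}
    - {"travel":[-0.457,-0.34,0.35],"twist":0,"fingers":1}
    - {"travel":[-0.457,-0.34,0.5],"twist":0,"fingers":1}
    - {"travel":[-0.457,-0.34,0.6],"twist":0,"fingers":1}
    - {"travel":[-0.457,-0.34,0.7],"twist":0,"fingers":1}
    - {"travel":[-0.457,-0.34,0.7],"twist":0,"fingers":1}
    - {"travel":[-0.457,-0.34,0.7],"twist":0,"fingers":1}

```text
time: 16.27
tool_pos: [0.6016, -0.1064, 0.0907]
tool_rot: [-0.284, 0.959, 0.001, -0.004]
wrist_force: [-0.5, -0.7, 0.5]
width: -0.005
```

```bash
python3 -c "
from h import *
plan(*rk(.147,.0855),.0635,213); print(inrk(manip.state()['tool_pos']))
snap('wrist','w15.png'); snap('top','t15.png')
"
```

```text
pos [ 0.6016 -0.1064  0.0907] yaw 213.02 travel [np.float64(-0.0154), np.float64(-0.0042), np.float64(0.1817)] twist 0.0002 t 16.2667
(np.float64(0.14474460164411068), np.float64(0.0846831030965832))
```

View pics/w15.png

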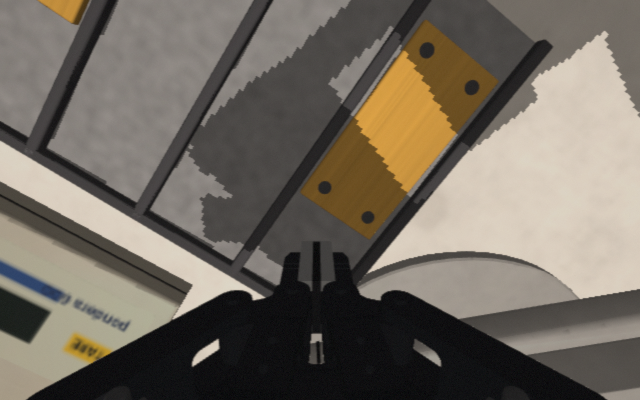

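View pics/t15.png

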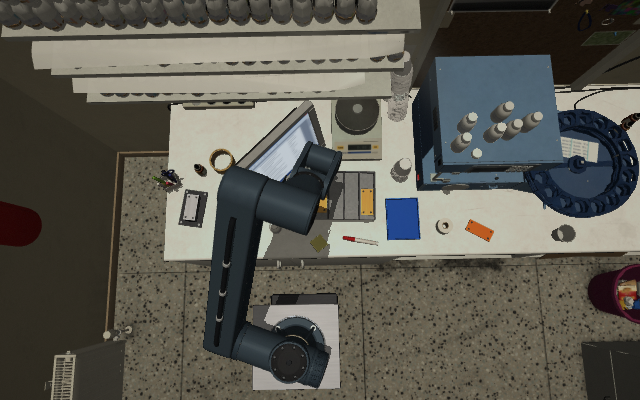

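Request:
apply_moves:
  deltas:
    - {"travel":[-0.015,-0.004,0.05],"twist":0,"fingers":1}
    - {"travel":[-0.015,-0.004,0.1],"twist":0,"fingers":1}
    - {"travel":[-0.015,-0.004,0.14],"twist":0,"fingers":1}
    - {"travel":[-0.015,-0.004,0.17],"twist":0,"fingers":1}
    - {"travel":[-0.015,-0.004,0.185],"twist":0,"fingers":1}
    - {"travel":[-0.015,-0.004,0.187],"twist":0,"fingers":1}
    - {"travel":[-0.015,-0.004,0.187],"twist":0,"fingers":1}

```text
time: 16.95
tool_pos: [0.6052, -0.1062, 0.0637]
tool_rot: [-0.284, 0.959, 0.0, -0.003]
wrist_force: [0.2, 0.1, -0.1]
width: 0.001
```

```bash
python3 -c "
from h import *
print(manip.state()['wrist_force']); print(inrk(manip.state()['tool_pos']))
plan(*rk(.09,.0855),.0625,213)
snap('wrist','w16.png')
"
```

```text
[ 0.17699116  0.05290196 -0.07949175]
(np.float64(0.14827492519279623), np.float64(0.08497781900153047))
pos [ 0.6052 -0.1062  0.0637] yaw 213.03 travel [np.float64(0.3161), np.float64(0.2259), np.float64(0.0083)] twist 0.0003 t 16.95
```

View pics/w16.png

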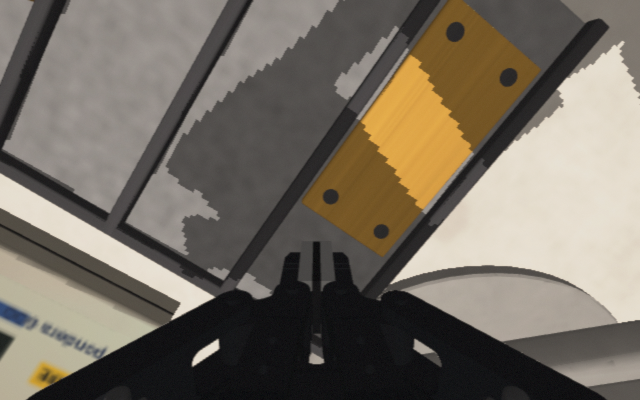

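Request:
apply_moves:
  deltas:
    - {"travel":[0.0,0,0.008],"twist":0,"fingers":1}
    - {"travel":[0.03,0.02,0.008],"twist":0,"fingers":1}
    - {"travel":[0.06,0.043,0.008],"twist":0,"fingers":1}
    - {"travel":[0.1,0.071,0.008],"twist":0,"fingers":1}
    - {"travel":[0.14,0.1,0.008],"twist":0,"fingers":1}
    - {"travel":[0.18,0.129,0.008],"twist":0,"fingers":1}
    - {"travel":[0.22,0.157,0.008],"twist":0,"fingers":1}
    - {"travel":[0.25,0.179,0.008],"twist":0,"fingers":1}
    - {"travel":[0.28,0.2,0.008],"twist":0,"fingers":1}
    - {"travel":[0.3,0.215,0.008],"twist":0,"fingers":1}
    - {"travel":[0.316,0.226,0.008],"twist":0,"fingers":1}
    - {"travel":[0.316,0.226,0.008],"twist":0,"fingers":1}

```text
time: 18.0
tool_pos: [0.5464, -0.1036, 0.0631]
tool_rot: [-0.284, 0.959, 0.0, -0.003]
wrist_force: [0.5, -0.5, 0.5]
width: -0.001
```

```bash
python3 -c "
from h import *
print(manip.state()['wrist_force']); print(inrk(manip.state()['tool_pos']))
plan(*rk(.08,.0855),.0625,213)
snap('wrist','w17.png')
"
```

```text
[ 0.54334398 -0.48049969  0.51144239]
(np.float64(0.08947455581097909), np.float64(0.08553215101868164))
pos [ 0.5464 -0.1036  0.0631] yaw 213.02 travel [np.float64(0.0518), np.float64(0.0361), np.float64(0.0037)] twist 0.0002 t 18.0
```

View pics/w17.png

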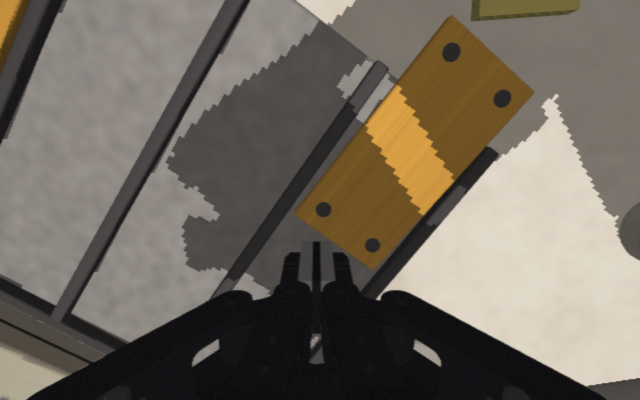

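```bash
python3 -c "
from h import *
s=snap('wrist')
for uv in [(449,15.5),(533.5,93),(375,269),(296,212)]: print(al(s,*uv,.055))
print(al(s,376,62,.057),al(s,488,150,.057))
"
```

```text
[-0.0236  0.0673]
[-0.022   0.1131]
[0.0755 0.1095]
[0.0734 0.0641]
[0.0052 0.0548] [0.0054 0.113 ]
```

Request:
apply_moves:
  deltas:
    - {"travel":[0.02,0.013,0.003],"twist":0,"fingers":1}
    - {"travel":[0.04,0.028,0.003],"twist":0,"fingers":1}
    - {"travel":[0.055,0.039,0.003],"twist":0,"fingers":1}
    - {"travel":[0.06,0.042,0.003],"twist":0,"fingers":1}
    - {"travel":[0.06,0.042,0.003],"twist":0,"fingers":1}

```text
time: 18.52
tool_pos: [0.5356, -0.1033, 0.0627]
tool_rot: [-0.284, 0.959, 0.0, -0.003]
wrist_force: [1.1, -0.1, 1.4]
width: 0.001
```

```bash
python3 -c "
from h import *
print(inrk(manip.state()['tool_pos']))
plan(*rk(.08,.0855),.0625,213)
snap('wrist','w18.png')
"
```

```text
(np.float64(0.07868165835843452), np.float64(0.08554538122855092))
pos [ 0.5356 -0.1033  0.0627] yaw 213.02 travel [np.float64(-0.007), np.float64(-0.0053), np.float64(0.0011)] twist 0.0003 t 18.5167
```

View pics/w18.png

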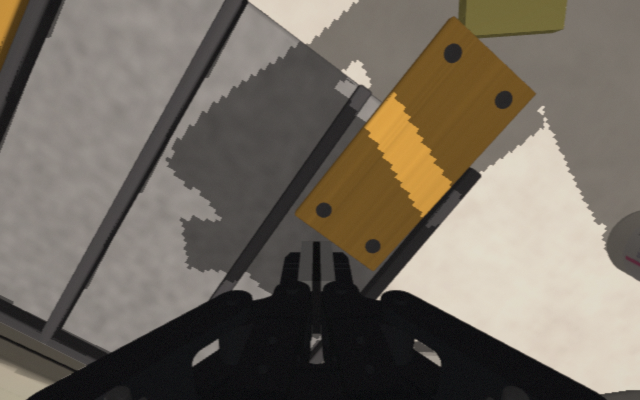

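```bash
python3 -c "
from h import *
plan(*rk(-.017,.087),.14,178)
"
```

```text
pos [ 0.5357 -0.1033  0.0627] yaw 213.03 travel [np.float64(0.5169), np.float64(0.3744), np.float64(-0.5157)] twist 0.3892 t 18.5667
```

Request:
apply_moves:
  deltas:
    - {"travel":[-0.03,-0.02,-0.02],"twist":0,"fingers":1}
    - {"travel":[-0.03,-0.02,-0.2],"twist":0,"fingers":1}
    - {"travel":[-0.03,-0.02,-0.4],"twist":0.05,"fingers":0}
    - {"travel":[0.15,0.1,-0.515],"twist":0.12,"fingers":-0.6}
    - {"travel":[0.3,0.21,-0.515],"twist":0.2,"fingers":-0.6}
    - {"travel":[0.45,0.32,-0.515],"twist":0.27,"fingers":-0.6}
    - {"travel":[0.515,0.375,-0.515],"twist":0.34,"fingers":-0.6}
    - {"travel":[0.515,0.375,-0.515],"twist":0.39,"fingers":-0.6}
    - {"travel":[0.515,0.375,-0.515],"twist":0.39,"fingers":-0.6}
    - {"travel":[0.515,0.375,-0.515],"twist":0.39,"fingers":-0.6}

```text
time: 19.4
tool_pos: [0.4412, -0.0984, 0.1407]
tool_rot: [0.017, 1.0, -0.001, -0.002]
wrist_force: [0.3, 0.0, -0.5]
width: 0.805
```

```bash
python3 -c "
from h import *
plan(*rk(-.017,.087),.14,178)
snap('wrist','w19.png')
"
```

```text
pos [ 0.4412 -0.0984  0.1407] yaw 178.05 travel [np.float64(0.0078), np.float64(-0.0009), np.float64(0.0045)] twist 0.0005 t 19.4
```

View pics/w19.png

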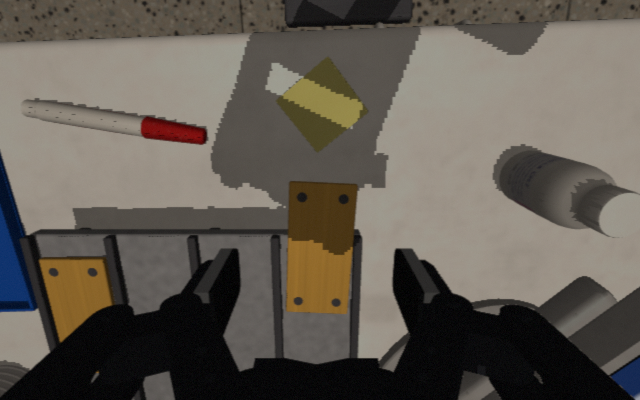

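```bash
python3 -c "
from h import *
s=snap('wrist')
q=[onz(s,*p,.055)[:2] for p in [(290,181.5),(357,184.5),(350,313.5),(287,311.5)]]; print(quad(q)); print(np.array([inrk(x) for x in q]).round(4), al(s,240,231,.05))
print(inrk(quad(q)[0]))
"
```

```text
(array([ 0.4722, -0.0965]), np.float64(0.0997), np.float64(0.0445), np.float64(-3.66))
[[-0.0358  0.0693]
 [-0.0338  0.1138]
 [ 0.0656  0.1122]
 [ 0.0641  0.0651]] [0.0016 0.0328]
(np.float64(0.0150654080968737), np.float64(0.09008064985819458))
```

Request:
apply_moves:
  deltas:
    - {"travel":[0.006,0.026,0.2],"twist":0.018,"fingers":-0.6}
    - {"travel":[0.006,0.026,0.4],"twist":0.018,"fingers":-0.6}
    - {"travel":[0.006,0.026,0.52],"twist":0.018,"fingers":-0.6}
    - {"travel":[0.006,0.026,0.58],"twist":0.018,"fingers":-0.6}
    - {"travel":[0.006,0.026,0.594],"twist":0.018,"fingers":-0.6}
    - {"travel":[0.006,0.026,0.594],"twist":0.018,"fingers":-0.6}

```text
time: 20.0
tool_pos: [0.4406, -0.0947, 0.051]
tool_rot: [0.031, 1.0, -0.001, -0.003]
wrist_force: [-0.3, -0.3, 0.1]
width: 0.799
```

Request:
apply_moves:
  deltas:
    - {"travel":[0,0,0],"twist":0,"fingers":1}
    - {"travel":[0,0,0],"twist":0,"fingers":1}
    - {"travel":[0,0,0],"twist":0,"fingers":1}
    - {"travel":[0,0,0],"twist":0,"fingers":1}
    - {"travel":[0,0,0],"twist":0,"fingers":1}
    - {"travel":[0,0,0],"twist":0,"fingers":1}
  squeeze: 80

```text
time: 20.5
tool_pos: [0.4415, -0.0951, 0.0521]
tool_rot: [0.031, 1.0, -0.001, -0.001]
wrist_force: [0.0, 0.7, 6.2]
width: 0.504
```

Request:
apply_moves:
  deltas:
    - {"travel":[0,0,-0.02],"twist":0,"fingers":1}
    - {"travel":[0,0,-0.05],"twist":0,"fingers":1}
    - {"travel":[0,0,-0.1],"twist":0,"fingers":1}
    - {"travel":[0,0,-0.2],"twist":0,"fingers":1}
    - {"travel":[0,0,-0.4],"twist":0,"fingers":1}
    - {"travel":[0,0,-0.5],"twist":0,"fingers":1}
    - {"travel":[0,0,-0.5],"twist":0,"fingers":1}

```text
time: 21.08
tool_pos: [0.4433, -0.0956, 0.1301]
tool_rot: [0.031, 1.0, -0.003, 0.002]
wrist_force: [-0.2, -0.6, -0.7]
width: 0.51
```

```bash
python3 -c "
from h import *
s=snap('wrist','w20.png')
plan(.461-.031,-.413,.14,180)
"
```

```text
pos [ 0.4425 -0.0952  0.1287] yaw 176.46 travel [np.float64(-0.0474), np.float64(-2.1196), np.float64(-0.0755)] twist -0.0393 t 21.1333
```

View pics/w20.png

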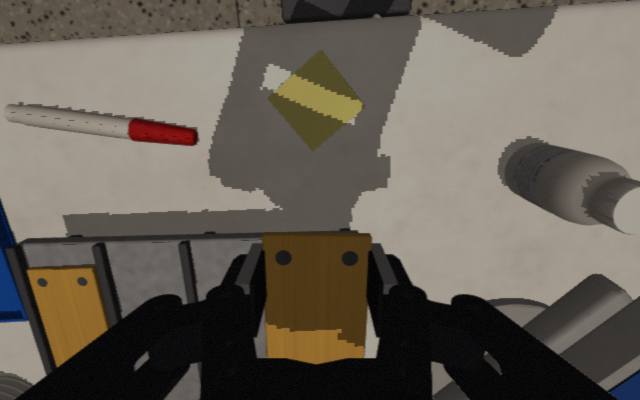

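Request:
apply_moves:
  deltas:
    - {"travel":[0,-0.2,-0.07],"twist":0,"fingers":1}
    - {"travel":[0,-0.4,-0.07],"twist":0,"fingers":1}
    - {"travel":[0,-0.6,-0.07],"twist":0,"fingers":1}
    - {"travel":[0,-0.8,-0.07],"twist":0,"fingers":1}
    - {"travel":[0,-1,-0.07],"twist":-0.03,"fingers":1}
    - {"travel":[0,-1,-0.07],"twist":-0.04,"fingers":1}

```text
time: 21.63
tool_pos: [0.4342, -0.2508, 0.139]
tool_rot: [0.001, 1.0, -0.004, 0.002]
wrist_force: [0.9, -0.8, -0.2]
width: 0.505
```

Request:
apply_moves:
  deltas:
    - {"travel":[0,-0.2,0],"twist":0,"fingers":1}
    - {"travel":[0,-0.4,0],"twist":0,"fingers":1}
    - {"travel":[0,-0.6,0],"twist":0,"fingers":1}
    - {"travel":[0,-0.8,0],"twist":0,"fingers":1}
    - {"travel":[0,-1,0],"twist":0,"fingers":1}
    - {"travel":[0,-1,0],"twist":0,"fingers":1}

```text
time: 22.13
tool_pos: [0.4344, -0.4071, 0.1393]
tool_rot: [0.002, 1.0, -0.007, 0.003]
wrist_force: [0.9, -0.3, -0.8]
width: 0.51
```

```bash
python3 -c "
from h import *
s=snap('wrist','w21.png')
plan(.461-.031,-.413,.06,180)
"
```

```text
pos [ 0.4336 -0.4035  0.1389] yaw 179.74 travel [np.float64(0.0239), np.float64(-0.0637), np.float64(0.5257)] twist -0.0029 t 22.1833
```

View pics/w21.png

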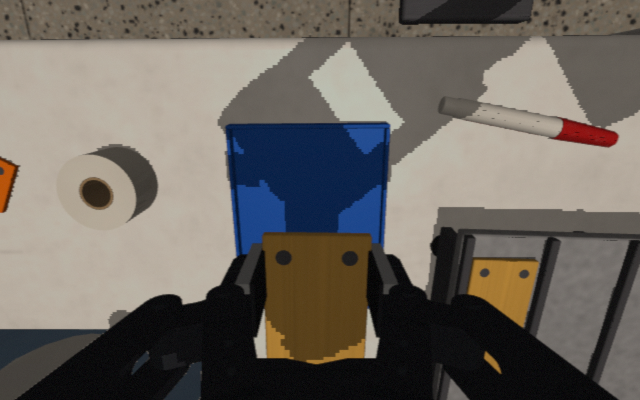

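Request:
apply_moves:
  deltas:
    - {"travel":[0.02,-0.06,0.15],"twist":0,"fingers":1}
    - {"travel":[0.024,-0.064,0.35],"twist":0,"fingers":1}
    - {"travel":[0.024,-0.064,0.55],"twist":0,"fingers":1}
    - {"travel":[0.024,-0.064,0.7],"twist":0,"fingers":1}
    - {"travel":[0.024,-0.064,0.78],"twist":0,"fingers":1}
    - {"travel":[0.024,-0.064,0.79],"twist":0,"fingers":1}
    - {"travel":[0.024,-0.064,0.79],"twist":0,"fingers":1}

```text
time: 22.77
tool_pos: [0.4301, -0.4127, 0.0195]
tool_rot: [0.002, 1.0, -0.003, 0.001]
wrist_force: [0.4, -0.3, -0.5]
width: 0.503
```

```bash
python3 -c "
from h import *
s=snap('wrist','w22.png')
plan(.461-.031,-.413,.015,180);print(manip.state()['wrist_force'])
"
```

```text
pos [ 0.4307 -0.4137  0.0207] yaw 179.76 travel [np.float64(0.0049), np.float64(0.0045), np.float64(0.0381)] twist -0.0026 t 22.8167
[ 0.26490853 -0.1591074  -2.00595768]
```

View pics/w22.png

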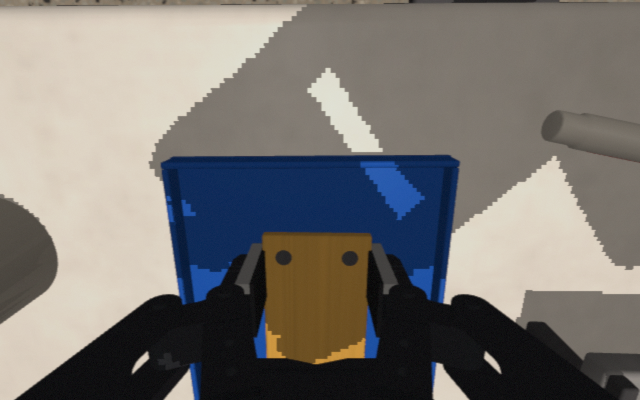

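Centred in the tray with room around; lowering gently until contact.

Request:
apply_moves:
  deltas:
    - {"travel":[0,0,0.02],"twist":0,"fingers":1}
    - {"travel":[0,0,0.035],"twist":0,"fingers":1}
    - {"travel":[0,0,0.045],"twist":0,"fingers":1}
    - {"travel":[0,0,0.045],"twist":0,"fingers":1}

```text
time: 23.15
tool_pos: [0.4309, -0.414, 0.0145]
tool_rot: [0.002, 1.0, -0.005, 0.002]
wrist_force: [-0.5, 0.6, -1.4]
width: 0.508
```

```bash
python3 -c "
from h import *
print(manip.state()['wrist_force'],manip.state()['tool_pos'])"
```

```text
[-0.47704361  0.62426589 -1.43857639] [ 0.43091492 -0.41395676  0.01448081]
```

Request:
apply_moves:
  deltas:
    - {"travel":[0,0,0.01],"twist":0,"fingers":1}
    - {"travel":[0,0,0.018],"twist":0,"fingers":1}
    - {"travel":[0,0,0.018],"twist":0,"fingers":1}

```text
time: 23.4
tool_pos: [0.4311, -0.4143, 0.0126]
tool_rot: [0.002, 1.0, -0.005, 0.002]
wrist_force: [-0.2, -0.2, 4.1]
width: 0.508
```

```bash
python3 -c "
from h import *
print(manip.state()['wrist_force'],manip.state()['tool_pos'])"
```

```text
[-0.18659649 -0.21450142  4.09059489] [ 0.43113442 -0.41426178  0.01256609]
```

Request:
apply_moves:
  deltas:
    - {"travel":[0,0,-0.01],"twist":0,"fingers":0}
    - {"travel":[0,0,-0.01],"twist":0,"fingers":-0.3}
    - {"travel":[0,0,-0.01],"twist":0,"fingers":-0.4}
    - {"travel":[0,0,-0.01],"twist":0,"fingers":-0.4}
    - {"travel":[0,0,-0.2],"twist":0,"fingers":-0.4}
    - {"travel":[0,0,-0.4],"twist":0,"fingers":-0.4}
    - {"travel":[0,0,-0.6],"twist":0,"fingers":-0.4}
    - {"travel":[0,0,-0.8],"twist":0,"fingers":-0.4}
    - {"travel":[0,0,-1],"twist":0,"fingers":-0.4}
    - {"travel":[0,0,-1],"twist":0,"fingers":-0.4}

```text
time: 24.23
tool_pos: [0.4328, -0.4158, 0.1687]
tool_rot: [0.002, 1.0, -0.01, 0.006]
wrist_force: [0.7, -0.5, 1.6]
width: 0.699
```

```bash
python3 -c "
from h import *
s=snap('wrist','w23.png')
plan(*rk(.071+.05+.019,-.088),.15,178)
"
```

```text
pos [ 0.4319 -0.4146  0.1661] yaw 179.77 travel [np.float64(-1.056), np.float64(0.9096), np.float64(0.1075)] twist 0.0197 t 24.2833
```

View pics/w23.png

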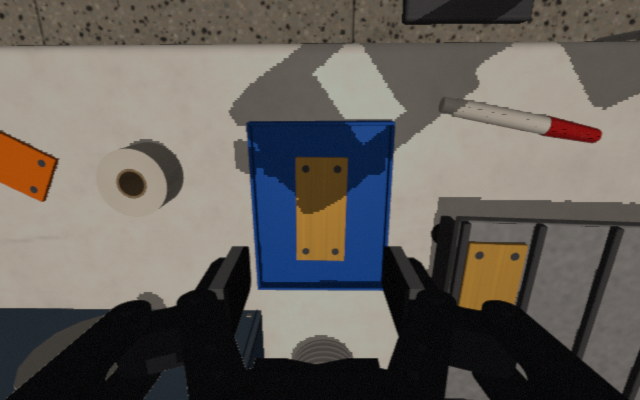

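Request:
apply_moves:
  deltas:
    - {"travel":[-0.2,0.2,0.05],"twist":0.02,"fingers":1}
    - {"travel":[-0.4,0.4,0.05],"twist":0.02,"fingers":1}
    - {"travel":[-0.6,0.6,0.05],"twist":0.02,"fingers":1}
    - {"travel":[-0.8,0.8,0.05],"twist":0.02,"fingers":1}
    - {"travel":[-1,0.91,0.05],"twist":0.02,"fingers":1}
    - {"travel":[-1,0.91,0.1],"twist":0.02,"fingers":1}
    - {"travel":[-1,0.91,0.25],"twist":0.02,"fingers":1}
    - {"travel":[-1,0.91,0.4],"twist":0.02,"fingers":1}
    - {"travel":[-1,0.91,0.4],"twist":0.02,"fingers":1}

```text
time: 25.03
tool_pos: [0.5795, -0.2773, 0.0993]
tool_rot: [0.017, 1.0, -0.005, 0.0]
wrist_force: [-1.0, 0.7, -0.9]
width: -0.002
```

```bash
python3 -c "
from h import *
s=snap('wrist','w24.png')
plan(*rk(.071+.05+.019,-.088),.0625,178);print(inrk(manip.state()['tool_pos']))
"
```

```text
pos [ 0.5804 -0.2782  0.1014] yaw 177.97 travel [np.float64(-0.07), np.float64(-0.0017), np.float64(0.2596)] twist -0.0003 t 25.0833
(np.float64(0.1294944116571722), np.float64(-0.08774252393936721))
```

View pics/w24.png

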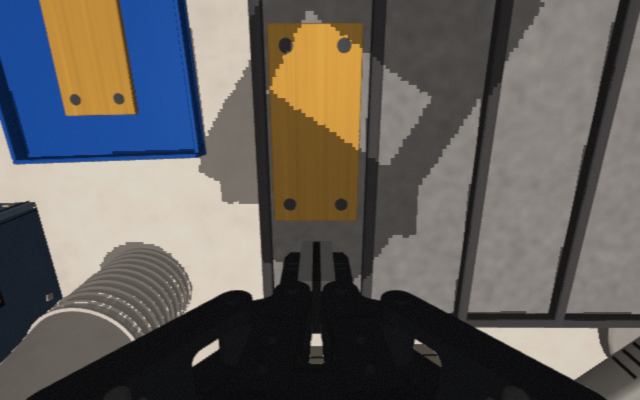

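```bash
python3 -c "
from h import *
s=snap('wrist')
print(al(s,318,220,.055),al(s,318,24,.055))
"
```

```text
[ 0.1221 -0.0874] [ 0.0225 -0.0877]
```

Request:
apply_moves:
  deltas:
    - {"travel":[-0.07,0,0.05],"twist":0,"fingers":1}
    - {"travel":[-0.07,0,0.12],"twist":0,"fingers":1}
    - {"travel":[-0.07,0,0.18],"twist":0,"fingers":1}
    - {"travel":[-0.07,0,0.22],"twist":0,"fingers":1}
    - {"travel":[-0.07,0,0.25],"twist":0,"fingers":1}
    - {"travel":[-0.07,0,0.255],"twist":0,"fingers":1}
    - {"travel":[-0.07,0,0.255],"twist":0,"fingers":1}

```text
time: 25.72
tool_pos: [0.592, -0.28, 0.0647]
tool_rot: [0.018, 1.0, -0.007, 0.003]
wrist_force: [0.4, -0.1, -0.6]
width: -0.001
```

```bash
python3 -c "
from h import *
s=snap('wrist','w25.png')
plan(*rk(.082,-.088),.0625,178);print(inrk(manip.state()['tool_pos']))
"
```

```text
pos [ 0.5923 -0.2802  0.0652] yaw 177.95 travel [np.float64(0.3967), np.float64(0.0084), np.float64(0.0178)] twist -0.0006 t 25.7667
(np.float64(0.1415102873673456), np.float64(-0.08932069604773868))
```

View pics/w25.png

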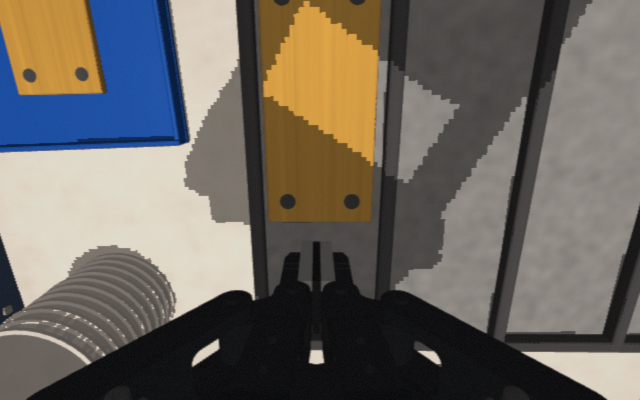

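Request:
apply_moves:
  deltas:
    - {"travel":[0.0,0,0.018],"twist":0,"fingers":1}
    - {"travel":[0.03,0,0.018],"twist":0,"fingers":1}
    - {"travel":[0.06,0.003,0.018],"twist":0,"fingers":1}
    - {"travel":[0.1,0.005,0.018],"twist":0,"fingers":1}
    - {"travel":[0.15,0.008,0.018],"twist":0,"fingers":1}
    - {"travel":[0.2,0.008,0.018],"twist":0,"fingers":1}
    - {"travel":[0.25,0.008,0.018],"twist":0,"fingers":1}
    - {"travel":[0.3,0.008,0.018],"twist":0,"fingers":1}
    - {"travel":[0.34,0.008,0.018],"twist":0,"fingers":1}
    - {"travel":[0.37,0.008,0.018],"twist":0,"fingers":1}
    - {"travel":[0.39,0.008,0.018],"twist":0,"fingers":1}
    - {"travel":[0.395,0.008,0.018],"twist":0,"fingers":1}

```text
time: 26.77
tool_pos: [0.5326, -0.277, 0.0621]
tool_rot: [0.018, 1.0, -0.007, 0.003]
wrist_force: [1.3, -0.5, 1.6]
width: -0.001
```

```bash
python3 -c "
from h import *
s=snap('wrist','w26.png')
plan(*rk(.076,-.088),.0625,178);print(inrk(manip.state()['tool_pos']),manip.state()['wrist_force'])
"
```

```text
pos [ 0.5327 -0.2769  0.0621] yaw 177.94 travel [np.float64(0.0389), np.float64(0.0008), np.float64(-0.0026)] twist -0.0007 t 26.8167
(np.float64(0.0818342616995393), np.float64(-0.08811955139822703)) [ 0.14013276 -0.29530655  0.14331867]
```

View pics/w26.png

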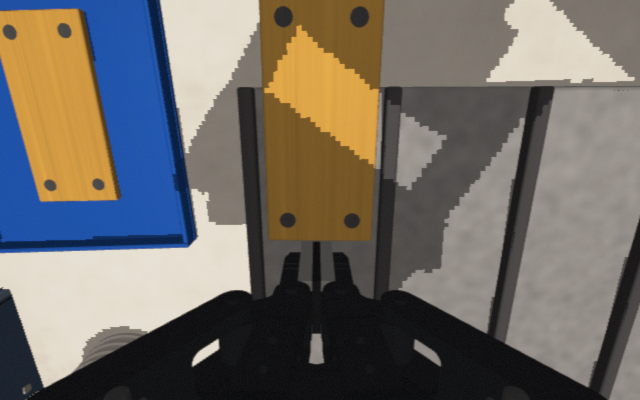

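Request:
apply_moves:
  deltas:
    - {"travel":[0.02,0,0],"twist":0,"fingers":1}
    - {"travel":[0.035,0,0],"twist":0,"fingers":1}
    - {"travel":[0.042,0,0],"twist":0,"fingers":1}
    - {"travel":[0.042,0,0],"twist":0,"fingers":1}

```text
time: 27.15
tool_pos: [0.5261, -0.2766, 0.062]
tool_rot: [0.018, 1.0, -0.007, 0.003]
wrist_force: [0.4, -0.3, 0.7]
width: 0.001
```

Request:
apply_moves:
  deltas:
    - {"travel":[-0.02,0,-0.02],"twist":0,"fingers":1}
    - {"travel":[-0.02,0,-0.2],"twist":0,"fingers":1}
    - {"travel":[-0.02,0,-0.4],"twist":0,"fingers":0}
    - {"travel":[0.2,0,-0.5],"twist":0,"fingers":-0.6}
    - {"travel":[0.4,0,-0.5],"twist":0,"fingers":-0.6}
    - {"travel":[0.6,0,-0.5],"twist":0,"fingers":-0.6}
    - {"travel":[0.62,0,-0.5],"twist":0,"fingers":-0.6}
    - {"travel":[0.62,0,-0.5],"twist":0,"fingers":-0.6}
    - {"travel":[0.62,0,-0.5],"twist":0,"fingers":-0.6}

```text
time: 27.9
tool_pos: [0.4334, -0.2727, 0.1367]
tool_rot: [0.018, 1.0, -0.007, 0.003]
wrist_force: [0.9, 0.3, 0.4]
width: 0.803
```

```bash
python3 -c "
from h import *
s=snap('wrist','w27.png')
plan(*rk(-.017,-.088),0.0515,178); print(inrk(manip.state()['tool_pos']))"
```

```text
pos [ 0.434  -0.273   0.1366] yaw 177.94 travel [np.float64(0.0001), np.float64(-0.0027), np.float64(0.5676)] twist -0.0006 t 27.95
(np.float64(-0.016984012413239637), np.float64(-0.08759983431307644))
```

View pics/w27.png

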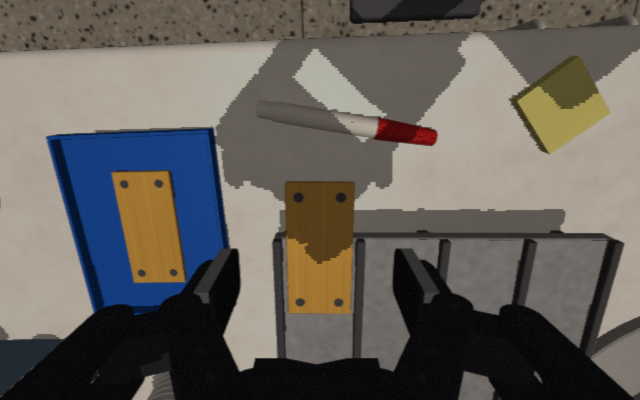

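Request:
apply_moves:
  deltas:
    - {"travel":[0,0,0.2],"twist":0,"fingers":-0.6}
    - {"travel":[0,0,0.4],"twist":0,"fingers":-0.6}
    - {"travel":[0,0,0.52],"twist":0,"fingers":-0.6}
    - {"travel":[0,0,0.56],"twist":0,"fingers":-0.6}
    - {"travel":[0,0,0.57],"twist":0,"fingers":-0.6}
    - {"travel":[0,0,0.57],"twist":0,"fingers":-0.6}

```text
time: 28.45
tool_pos: [0.4353, -0.2745, 0.051]
tool_rot: [0.018, 1.0, -0.008, 0.003]
wrist_force: [-0.5, 0.5, 0.2]
width: 0.797
```

Request:
apply_moves:
  deltas:
    - {"travel":[0,0,0],"twist":0,"fingers":1}
    - {"travel":[0,0,0],"twist":0,"fingers":1}
    - {"travel":[0,0,0],"twist":0,"fingers":1}
    - {"travel":[0,0,0],"twist":0,"fingers":1}
    - {"travel":[0,0,0],"twist":0,"fingers":1}
    - {"travel":[0,0,0],"twist":0,"fingers":1}
  squeeze: 80

```text
time: 28.95
tool_pos: [0.4363, -0.275, 0.0524]
tool_rot: [0.018, 1.0, -0.008, 0.005]
wrist_force: [0.3, 1.6, 6.2]
width: 0.511
```

Request:
apply_moves:
  deltas:
    - {"travel":[0,0,-0.02],"twist":0,"fingers":1}
    - {"travel":[0,0,-0.05],"twist":0,"fingers":1}
    - {"travel":[0,0,-0.1],"twist":0,"fingers":1}
    - {"travel":[0,0,-0.2],"twist":0,"fingers":1}
    - {"travel":[0,0,-0.4],"twist":0,"fingers":1}
    - {"travel":[0,0,-0.5],"twist":0,"fingers":1}
    - {"travel":[0,0,-0.5],"twist":0,"fingers":1}

```text
time: 29.53
tool_pos: [0.4371, -0.2751, 0.1307]
tool_rot: [0.018, 1.0, -0.011, 0.007]
wrist_force: [0.5, -0.6, -0.5]
width: 0.507
```

```bash
python3 -c "
from h import *
s=snap('wrist','w28.png')
plan(.461-.031,-.413,.14,180)
"
```

```text
pos [ 0.4363 -0.2745  0.1291] yaw 177.97 travel [np.float64(0.0095), np.float64(-0.9241), np.float64(-0.0725)] twist -0.0226 t 29.5833
```

View pics/w28.png

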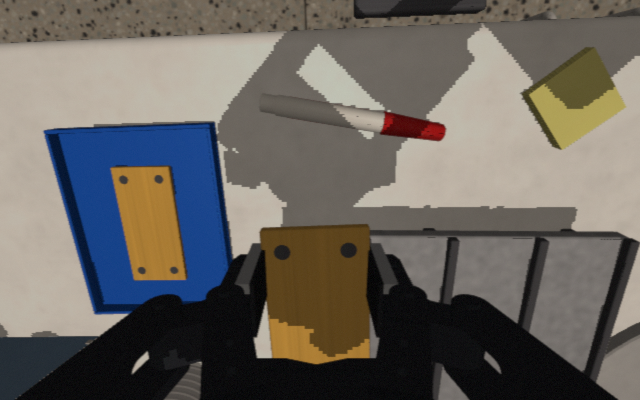

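Request:
apply_moves:
  deltas:
    - {"travel":[0,-0.2,-0.07],"twist":0,"fingers":1}
    - {"travel":[0,-0.4,-0.07],"twist":0,"fingers":1}
    - {"travel":[0,-0.6,-0.07],"twist":-0.02,"fingers":1}
    - {"travel":[0,-0.8,-0.07],"twist":-0.02,"fingers":1}
    - {"travel":[0.01,-0.92,-0.07],"twist":-0.02,"fingers":1}
    - {"travel":[0.01,-0.92,0.1],"twist":-0.02,"fingers":1}
    - {"travel":[0.01,-0.92,0.3],"twist":-0.02,"fingers":1}
    - {"travel":[0.01,-0.92,0.5],"twist":-0.02,"fingers":1}
    - {"travel":[0.01,-0.92,0.6],"twist":-0.02,"fingers":1}
    - {"travel":[0.01,-0.92,0.6],"twist":-0.02,"fingers":1}

```text
time: 30.42
tool_pos: [0.4283, -0.4109, 0.0365]
tool_rot: [0.002, 1.0, -0.006, 0.003]
wrist_force: [-0.3, 1.3, -1.9]
width: 0.507
```

```bash
python3 -c "
from h import *
s=snap('wrist','w29.png')
plan(.461-.031,-.414,.023,180);print(manip.state()['wrist_force'])
"
```

```text
pos [ 0.4293 -0.4121  0.0386] yaw 179.76 travel [np.float64(-0.0046), np.float64(-0.0127), np.float64(0.104)] twist -0.0027 t 30.4667
[ 0.23286816 -0.09330833 -0.51787288]
```

View pics/w29.png

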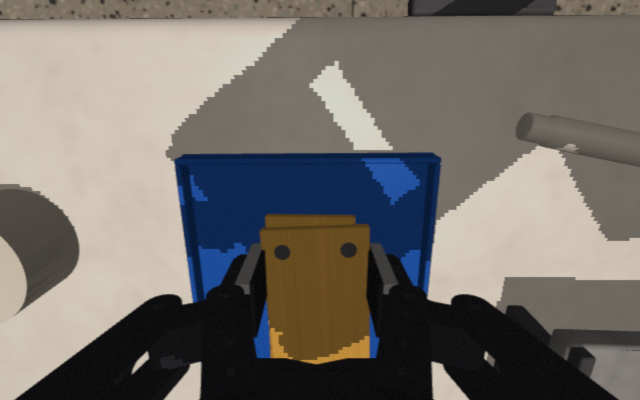

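Request:
apply_moves:
  deltas:
    - {"travel":[0,-0.018,0.05],"twist":0,"fingers":1}
    - {"travel":[0,-0.018,0.1],"twist":0,"fingers":1}
    - {"travel":[0,-0.018,0.12],"twist":0,"fingers":1}
    - {"travel":[0,-0.018,0.125],"twist":0,"fingers":1}
    - {"travel":[0,-0.018,0.125],"twist":0,"fingers":1}

```text
time: 30.88
tool_pos: [0.4295, -0.4152, 0.0202]
tool_rot: [0.002, 1.0, -0.007, 0.004]
wrist_force: [-0.4, 0.0, -1.7]
width: 0.501
```

```bash
python3 -c "
from h import *
s=snap('wrist','w30.png')
print(manip.state()['wrist_force'],manip.state()['tool_pos'])
"
```

```text
[-1.14472337 -0.23259283 -2.23288331] [ 0.42966883 -0.41528497  0.02039108]
```

View pics/w30.png

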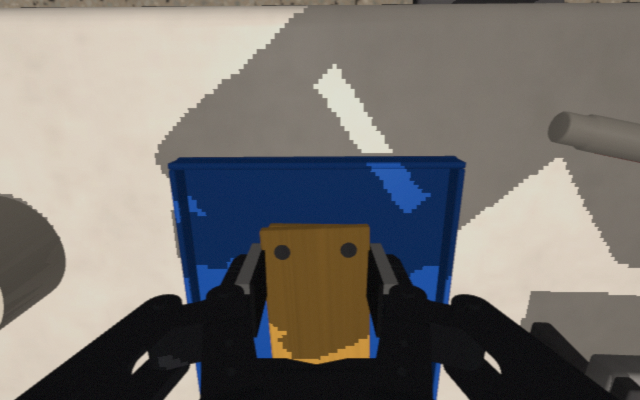

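Aligned over the first; a bit lower, then release.

Request:
apply_moves:
  deltas:
    - {"travel":[0,0,0.012],"twist":0,"fingers":1}
    - {"travel":[0,0,0.02],"twist":0,"fingers":1}
    - {"travel":[0,0,0.02],"twist":0,"fingers":1}

```text
time: 31.18
tool_pos: [0.43, -0.4156, 0.0177]
tool_rot: [0.002, 1.0, -0.008, 0.004]
wrist_force: [0.6, -0.3, -0.6]
width: 0.514
```

Request:
apply_moves:
  deltas:
    - {"travel":[0,0,0],"twist":0,"fingers":0}
    - {"travel":[0,0,0],"twist":0,"fingers":-0.3}
    - {"travel":[0,0,0],"twist":0,"fingers":-0.4}
    - {"travel":[0,0,0],"twist":0,"fingers":-0.4}
    - {"travel":[0,0,-0.2],"twist":0,"fingers":-0.4}
    - {"travel":[0,0,-0.4],"twist":0,"fingers":-0.4}
    - {"travel":[0,0,-0.6],"twist":0,"fingers":-0.4}
    - {"travel":[0,0,-0.8],"twist":0,"fingers":-0.4}
    - {"travel":[0,0,-1],"twist":0,"fingers":-0.4}
    - {"travel":[0,0,-1],"twist":0,"fingers":-0.4}

```text
time: 32.02
tool_pos: [0.431, -0.4163, 0.1741]
tool_rot: [0.002, 1.0, -0.013, 0.008]
wrist_force: [1.2, -0.1, 0.2]
width: 0.699
```

```bash
python3 -c "
from h import *
s=snap('wrist','w31.png');snap('top','t31.png')
plan(.40,-.12,.26,180)
"
```

```text
pos [ 0.4291 -0.4138  0.1693] yaw 179.77 travel [np.float64(0.202), np.float64(1.958), np.float64(-0.6046)] twist -0.0026 t 32.1167
```

View pics/w31.png

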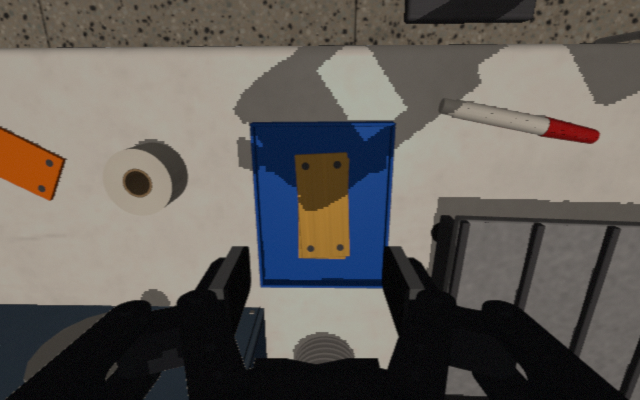

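View pics/t31.png

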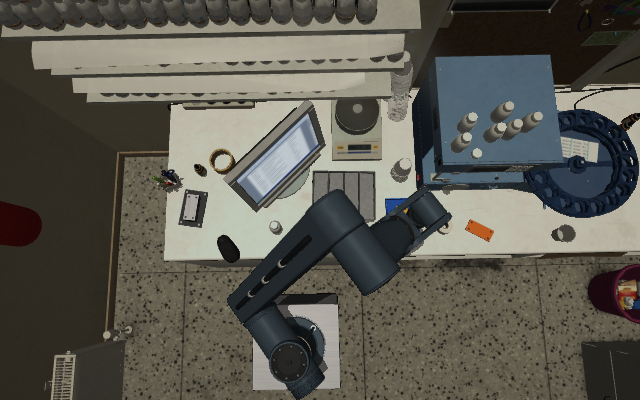

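Request:
apply_moves:
  deltas:
    - {"travel":[0.05,0.2,-0.2],"twist":0,"fingers":-0.5}
    - {"travel":[0.1,0.4,-0.4],"twist":0,"fingers":-0.5}
    - {"travel":[0.15,0.65,-0.6],"twist":0,"fingers":-0.5}
    - {"travel":[0.2,0.9,-0.6],"twist":0,"fingers":-0.5}
    - {"travel":[0.2,1,-0.6],"twist":0,"fingers":-0.5}
    - {"travel":[0.2,1,-0.6],"twist":0,"fingers":-0.5}

```text
time: 32.62
tool_pos: [0.3964, -0.2565, 0.255]
tool_rot: [0.001, 1.0, -0.006, 0.003]
wrist_force: [-0.4, 0.4, -0.5]
width: 0.756
```

Request:
apply_moves:
  deltas:
    - {"travel":[0.05,0.25,0],"twist":-0.05,"fingers":-0.5}
    - {"travel":[0.05,0.5,0],"twist":-0.1,"fingers":-0.5}
    - {"travel":[0.05,0.75,0],"twist":-0.18,"fingers":-0.5}
    - {"travel":[0.05,1,0],"twist":-0.25,"fingers":-0.5}
    - {"travel":[0.05,1,0],"twist":-0.3,"fingers":-0.5}
    - {"travel":[0.05,1,0],"twist":-0.37,"fingers":-0.5}
    - {"travel":[0.05,1,0],"twist":-0.37,"fingers":-0.5}

```text
time: 33.2
tool_pos: [0.389, -0.106, 0.2519]
tool_rot: [-0.288, 0.958, -0.006, 0.001]
wrist_force: [1.0, -0.5, 0.1]
width: 0.753
```

```bash
python3 -c "
from h import *
import pickle
s=snap('wrist','w32.png');pickle.dump(s,open('wF.pkl','wb'))
plan(.42,.06,.2,213)
"
```

```text
pos [ 0.3891 -0.1065  0.252 ] yaw 213.13 travel [np.float64(-0.779), np.float64(0.8171), np.float64(0.3468)] twist 0.0015 t 33.25
```

View pics/w32.png

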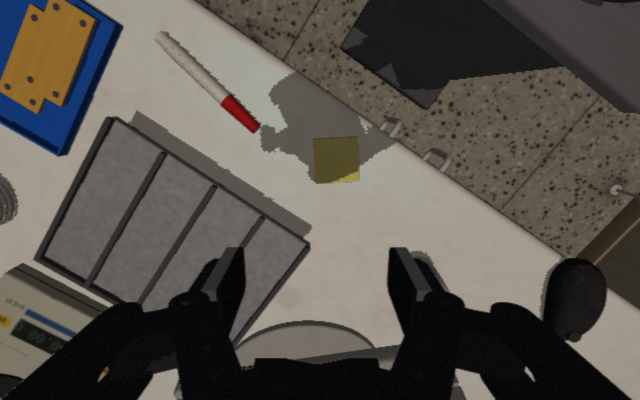

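```bash
python3 -c "
from h import *
import pickle
s=pickle.load(open('wF.pkl','rb'))
cv2.imwrite('pics/c15.png',cv2.resize(s['frame'][0:170,0:140],None,fx=4,fy=3.5,interpolation=cv2.INTER_CUBIC))
t=snap('top')['frame'];cv2.imwrite('pics/c16.png',cv2.resize(t[185:250,375:435],None,fx=9,fy=9,interpolation=cv2.INTER_CUBIC))
t=snap('top')['frame'];cv2.imwrite('pics/c17.png',cv2.resize(t[150:250,255:425],None,fx=4.5,fy=4.5,interpolation=cv2.INTER_CUBIC))
"
```

```text
(no output)
```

View pics/c15.png

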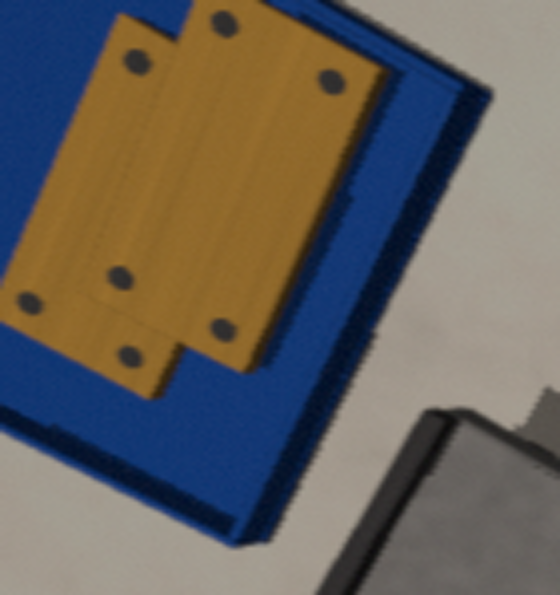

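View pics/c16.png

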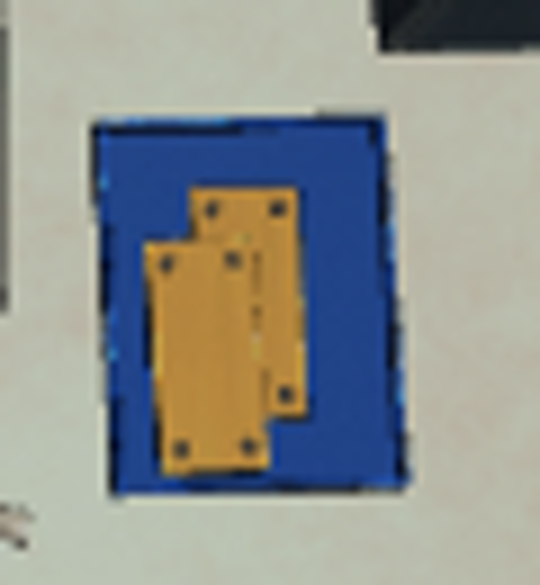

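View pics/c17.png

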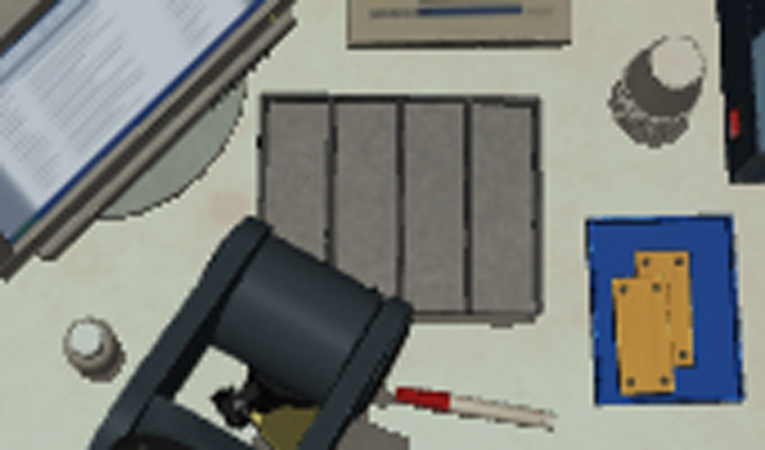

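```bash
python3 -c "
from h import *
plan(.385,.0,.22,195)
"
```

```text
pos [ 0.3892 -0.107   0.2523] yaw 213.05 travel [np.float64(-0.3657), np.float64(0.6131), np.float64(0.2152)] twist 0.2005 t 33.35
```

Request:
apply_moves:
  deltas:
    - {"travel":[-0.1,0.15,0.05],"twist":0.05,"fingers":-0.5}
    - {"travel":[-0.15,0.25,0.1],"twist":0.12,"fingers":-0.5}
    - {"travel":[-0.2,0.35,0.1],"twist":0.2,"fingers":-0.5}
    - {"travel":[-0.2,0.38,0.1],"twist":0.2,"fingers":-0.5}
    - {"travel":[-0.2,0.38,0.1],"twist":0.2,"fingers":-0.5}

```text
time: 33.77
tool_pos: [0.3827, -0.0428, 0.2361]
tool_rot: [-0.132, 0.991, -0.006, 0.001]
wrist_force: [0.7, 0.1, 0.8]
width: 0.749
```

```bash
python3 -c "
from h import *
import pickle
s=snap('wrist','w33.png');pickle.dump(s,open('wG.pkl','wb'));t=snap('top');pickle.dump(t,open('tG.pkl','wb'))
plan(.385,.0,.22,195)
cv2.imwrite('pics/c18.png',cv2.resize(t['frame'][205:250,255:300],None,fx=12,fy=12,interpolation=cv2.INTER_CUBIC))
"
```

```text
pos [ 0.3839 -0.044   0.2366] yaw 195.14 travel [np.float64(-0.0836), np.float64(0.281), np.float64(0.1108)] twist 0.0015 t 33.8667
```

View pics/w33.png

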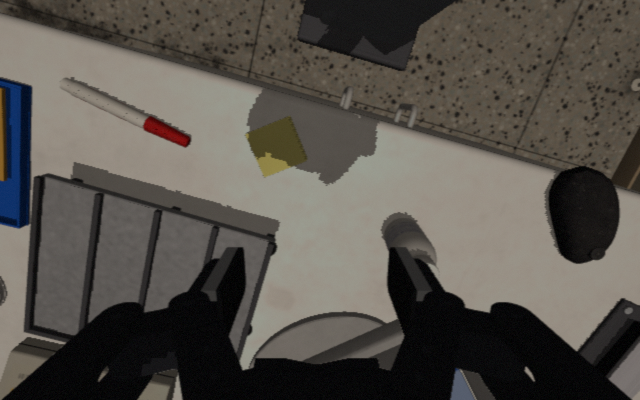

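View pics/c18.png

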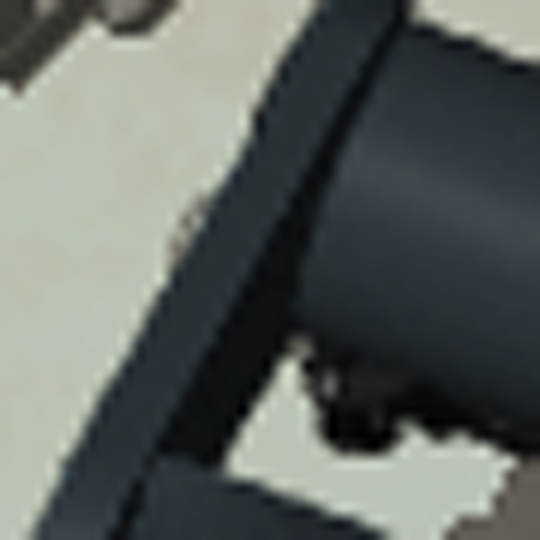

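Request:
apply_moves:
  deltas:
    - {"travel":[0,0,0],"twist":0.07,"fingers":1}
    - {"travel":[0,0,0],"twist":0.14,"fingers":1}
    - {"travel":[0,0,0],"twist":0.22,"fingers":1}
    - {"travel":[0,0,0],"twist":0.22,"fingers":1}

```text
time: 34.2
tool_pos: [0.3846, -0.0452, 0.2369]
tool_rot: [0.042, 0.999, -0.007, 0.004]
wrist_force: [0.8, -0.8, -0.4]
width: 0.183
```

```bash
python3 -c "
from h import *
import pickle
s=snap('wrist','w34.png');pickle.dump(s,open('wH.pkl','wb'))
plan(.385,.0,.22,195)
cv2.imwrite('pics/c19.png',cv2.resize(s['frame'][170:270,370:480],None,fx=6,fy=6,interpolation=cv2.INTER_CUBIC))
t=pickle.load(open('tA.pkl','rb'))
cv2.imwrite('pics/c20.png',cv2.resize(t['frame'][205:250,255:300],None,fx=12,fy=12,interpolation=cv2.INTER_CUBIC))
"
```

```text
pos [ 0.3845 -0.0451  0.2369] yaw 175.46 travel [np.float64(0.0207), np.float64(0.2999), np.float64(0.1124)] twist -0.2171 t 34.25
```

View pics/c19.png

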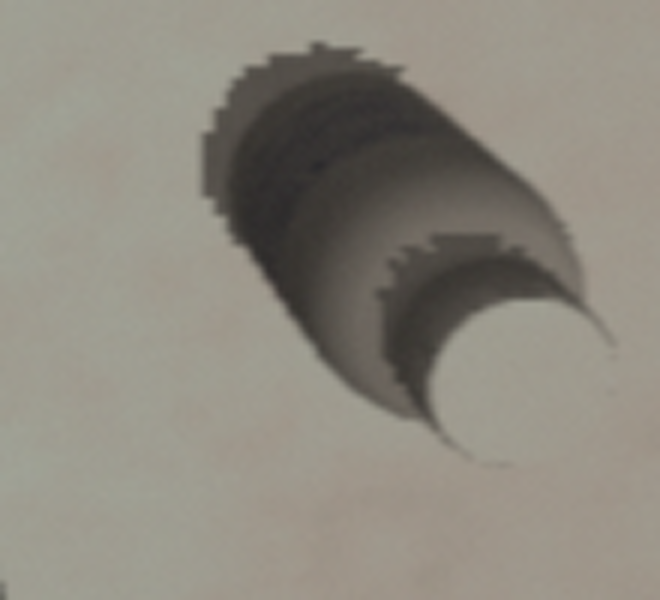

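View pics/c20.png

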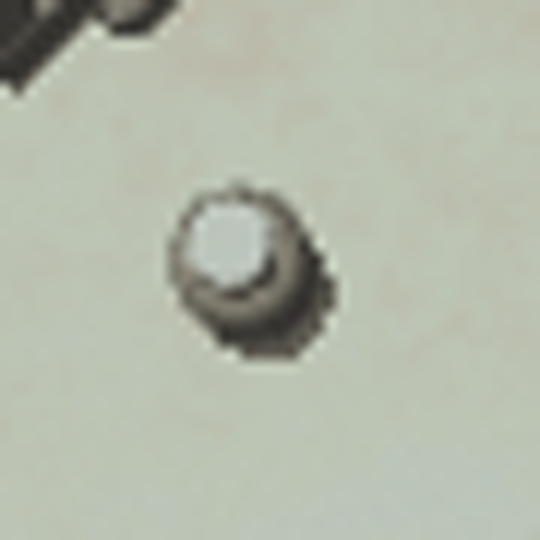

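```bash
python3 -c "
from h import *
import pickle
s=pickle.load(open('wH.pkl','rb'));t=pickle.load(open('tA.pkl','rb'))
print(tri([(s,456.8,233.2),(t,273.7,224.5)]),onz(s,456.8,233.2,.098),onz(t,273.7,224.5,.098))
# cap dia & base
a=onz(s,370+425/6,170+382/6,.098);b=onz(s,370+622/6,170+382/6,.098);print('capdia',np.linalg.norm(a-b))
l=onz(s,370+231/6-.4,170+165/6-.4,0.0);print('base left edge',l)
print('predicted center base px',proj(s,[.43,.066,0]))
"
```

```text
[0.4379377  0.07197111 0.0914507 ] [0.43451123 0.0698076  0.098     ] [0.43747407 0.07081874 0.098     ]
capdia 0.028061087765110602
base left edge [0.43121871 0.05222119 0.        ]
predicted center base px [420.3446332 195.1708893]
```

```bash
python3 -c "
from h import *
plan(.436,.07,.2,207)
"
```

```text
pos [ 0.3845 -0.0451  0.2369] yaw 175.46 travel [np.float64(-0.2813), np.float64(0.792), np.float64(0.2457)] twist -0.3505 t 34.25
```

Request:
apply_moves:
  deltas:
    - {"travel":[-0.05,0.2,0],"twist":-0.07,"fingers":-0.55}
    - {"travel":[-0.1,0.4,0],"twist":-0.14,"fingers":-0.55}
    - {"travel":[-0.18,0.6,0],"twist":-0.21,"fingers":-0.55}
    - {"travel":[-0.25,0.75,0.1],"twist":-0.28,"fingers":-0.55}
    - {"travel":[-0.28,0.79,0.2],"twist":-0.35,"fingers":-0.55}
    - {"travel":[-0.28,0.79,0.24],"twist":-0.35,"fingers":-0.55}
    - {"travel":[-0.28,0.79,0.24],"twist":-0.35,"fingers":-0.55}

```text
time: 34.83
tool_pos: [0.4352, 0.069, 0.1984]
tool_rot: [-0.233, 0.972, -0.007, 0.0]
wrist_force: [0.4, -0.3, 0.3]
width: 0.776
```

```bash
python3 -c "
from h import *
plan(.436,.07,.13,207)
s=snap('wrist','w35.png');snap('scene','s35.png')
"
```

```text
pos [0.4352 0.069  0.1984] yaw 206.98 travel [np.float64(-0.0076), np.float64(0.0033), np.float64(0.4559)] twist -0.0002 t 34.8333
```

View pics/w35.png

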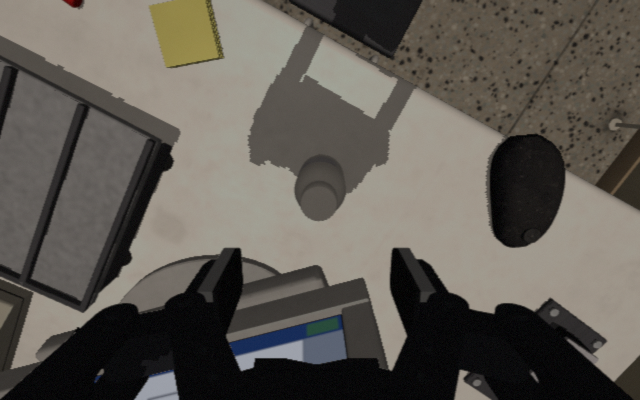

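View pics/s35.png

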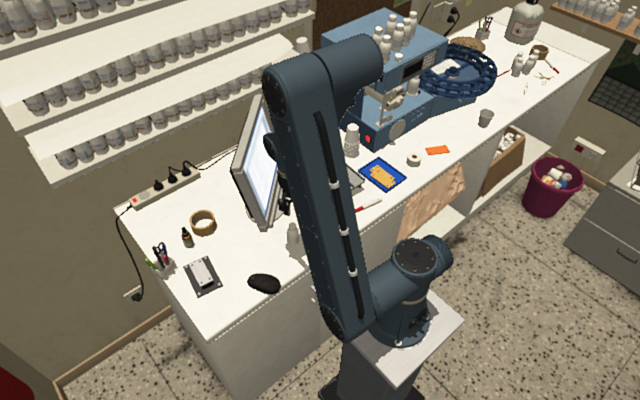

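```bash
python3 -c "
from h import *
s=snap('wrist')
cv2.imwrite('pics/c21.png',cv2.resize(s['frame'][140:240,270:370],None,fx=6,fy=6,interpolation=cv2.INTER_CUBIC)*2)
print(onz(s,319.5,200.5,.098),proj(s,[.436,.07,0]))
"
```

```text
[0.4334482  0.06892786 0.098     ] [319.82478119 173.94197782]
```

View pics/c21.png

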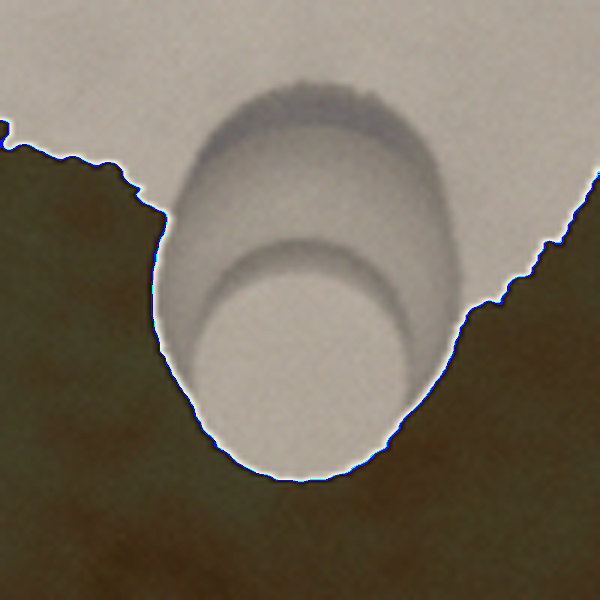

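```bash
python3 -c "
from h import *
s=snap('wrist')
for z in(.095,.098): 
  q=onz(s,320.1,202.3,z); print(q); plan(q[0],q[1],.046)
"
```

```text
[0.43581451 0.07030869 0.095     ]
pos [0.4361 0.0683 0.2002] yaw 206.85 travel [np.float64(-0.0042), np.float64(0.0127), np.float64(1.0281)] twist 0 t 35.0333
[0.43495489 0.06988271 0.098     ]
pos [0.4361 0.0683 0.2002] yaw 206.85 travel [np.float64(0.0022), np.float64(0.0127), np.float64(1.0281)] twist 0 t 35.0333
```

Request:
apply_moves:
  deltas:
    - {"travel":[0,0.012,0.15],"twist":0,"fingers":-0.55}
    - {"travel":[0,0.012,0.3],"twist":0,"fingers":-0.55}
    - {"travel":[0,0.012,0.45],"twist":0,"fingers":-0.55}
    - {"travel":[0,0.012,0.6],"twist":0,"fingers":-0.55}
    - {"travel":[0,0.012,0.75],"twist":0,"fingers":-0.55}
    - {"travel":[0,0.012,0.88],"twist":0,"fingers":-0.55}
    - {"travel":[0,0.012,0.97],"twist":0,"fingers":-0.55}
    - {"travel":[0,0.012,1],"twist":0,"fingers":-0.55}
    - {"travel":[0,0.012,1],"twist":0,"fingers":-0.55}

```text
time: 35.78
tool_pos: [0.4364, 0.0672, 0.0499]
tool_rot: [-0.231, 0.973, -0.008, 0.002]
wrist_force: [0.1, -0.1, 0.5]
width: 0.771
```

```bash
python3 -c "
from h import *
plan(.435,.07,.046,207);print(manip.state()['wrist_force'])
s=snap('wrist','w36.png')
"
```

```text
pos [0.4364 0.0672 0.0499] yaw 206.77 travel [np.float64(0.0004), np.float64(0.0207), np.float64(0.0258)] twist -0.0026 t 35.7833
[ 0.110895   -0.11661424  0.5403232 ]
```

View pics/w36.png

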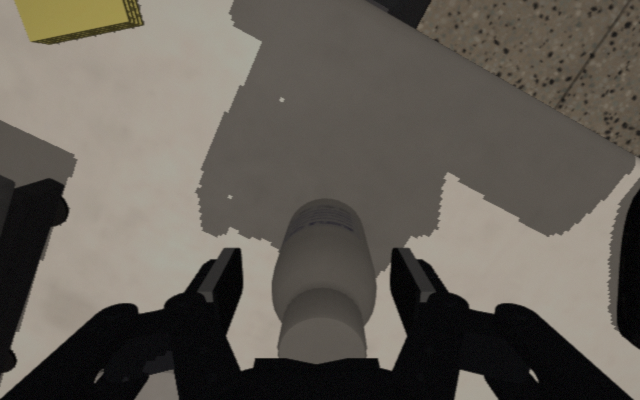

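Request:
apply_moves:
  deltas:
    - {"travel":[0,0.02,0.01],"twist":0,"fingers":-0.55}
    - {"travel":[0,0.02,0.02],"twist":0,"fingers":-0.55}
    - {"travel":[0,0.02,0.02],"twist":0,"fingers":-0.55}
    - {"travel":[0,0.02,0.02],"twist":0,"fingers":1}
    - {"travel":[0,0.02,0.02],"twist":0,"fingers":1}
    - {"travel":[0,0.02,0.02],"twist":0,"fingers":1}
    - {"travel":[0,0.02,0.02],"twist":0,"fingers":1}
    - {"travel":[0,0.02,0.02],"twist":0,"fingers":1}
    - {"travel":[0,0.02,0.02],"twist":0,"fingers":1}
  squeeze: 45

```text
time: 36.58
tool_pos: [0.4357, 0.0702, 0.0483]
tool_rot: [-0.232, 0.973, -0.008, 0.003]
wrist_force: [-0.5, 1.3, 7.2]
width: 0.477
```

```bash
python3 -c "
from h import *
plan(.435,.07,.046,207);print(manip.state()['wrist_force'],manip.state()['width'])
s=snap('wrist','w37.png')
"
```

```text
pos [0.4357 0.0702 0.0483] yaw 206.78 travel [np.float64(0.0045), np.float64(0.0009), np.float64(0.0153)] twist -0.0024 t 36.5833
[-0.49153856  1.25826274  7.15488647] 0.47679173180895806
```

View pics/w37.png

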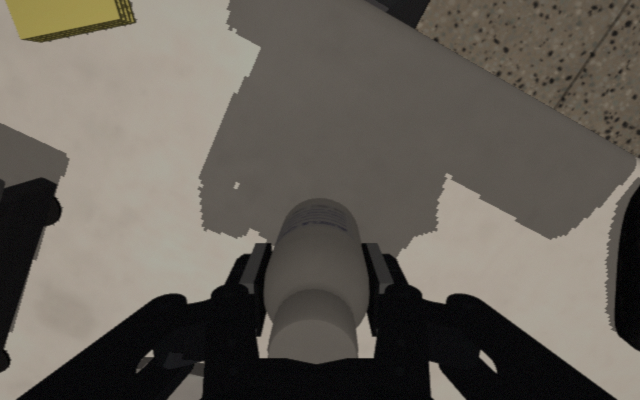

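Request:
apply_moves:
  deltas:
    - {"travel":[0,0,-0.05],"twist":0,"fingers":1}
    - {"travel":[0,0,-0.15],"twist":0,"fingers":1}
    - {"travel":[0,0,-0.3],"twist":0,"fingers":1}
    - {"travel":[0.05,0,-0.5],"twist":0,"fingers":1}
    - {"travel":[0.15,0,-0.7],"twist":0,"fingers":1}
    - {"travel":[0.3,0,-0.9],"twist":0,"fingers":1}
    - {"travel":[0.3,0,-1],"twist":0,"fingers":1}
    - {"travel":[0.3,0,-1],"twist":0,"fingers":1}

```text
time: 37.3
tool_pos: [0.3947, 0.0517, 0.2013]
tool_rot: [-0.231, 0.973, -0.009, 0.006]
wrist_force: [1.2, 0.7, -1.5]
width: 0.478
```

```bash
python3 -c "
from h import *
plan(.375,.17,.22,207);print(manip.state()['wrist_force'],manip.state()['width'],manip.state()['tool_rot'])
s=snap('wrist','w38.png')
"
```

```text
pos [0.3947 0.0517 0.2013] yaw 206.75 travel [np.float64(-0.2374), np.float64(0.7632), np.float64(-0.125)] twist -0.0027 t 37.3
[ 1.18392235  0.69146277 -1.49362356] 0.4776598631684382 [-0.23134828  0.97280811 -0.009164    0.00619483]
```

View pics/w38.png

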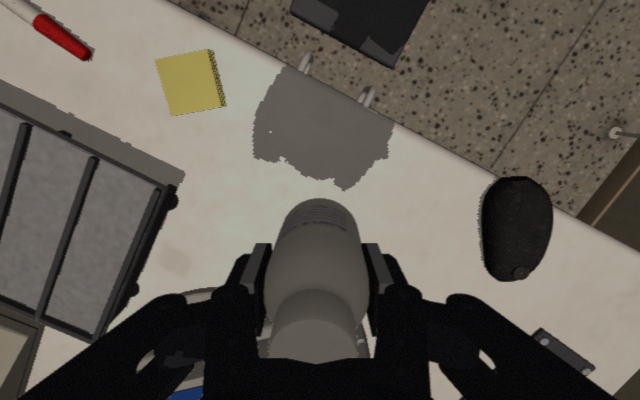

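Request:
apply_moves:
  deltas:
    - {"travel":[-0.05,0.15,-0.05],"twist":0,"fingers":1}
    - {"travel":[-0.11,0.35,-0.1],"twist":0,"fingers":1}
    - {"travel":[-0.17,0.55,-0.12],"twist":0,"fingers":1}
    - {"travel":[-0.23,0.75,-0.12],"twist":0,"fingers":1}
    - {"travel":[-0.3,0.92,-0.12],"twist":0,"fingers":1}
    - {"travel":[-0.33,1,-0.12],"twist":0,"fingers":1}
    - {"travel":[-0.33,1,-0.12],"twist":0,"fingers":1}

```text
time: 37.93
tool_pos: [0.3708, 0.2107, 0.2138]
tool_rot: [-0.233, 0.972, -0.009, 0.005]
wrist_force: [0.4, -0.7, -1.5]
width: 0.47
```

```bash
python3 -c "
from h import *
plan(.44,.32,.22,207);plan(.5188,.3942,.16,207)
"
```

```text
pos [0.3708 0.2107 0.2138] yaw 207.0 travel [np.float64(-0.7416), np.float64(0.44), np.float64(-0.0414)] twist -0.0 t 37.9333
pos [0.3708 0.2107 0.2138] yaw 207.0 travel [np.float64(-1.4343), np.float64(0.6423), np.float64(0.3586)] twist -0.0 t 37.9333
```

Request:
apply_moves:
  deltas:
    - {"travel":[-0.15,0.15,0],"twist":0,"fingers":1}
    - {"travel":[-0.35,0.3,0],"twist":0,"fingers":1}
    - {"travel":[-0.55,0.45,0],"twist":0,"fingers":1}
    - {"travel":[-0.75,0.55,0],"twist":0,"fingers":1}
    - {"travel":[-0.9,0.63,0],"twist":0,"fingers":1}
    - {"travel":[-1,0.64,0],"twist":0,"fingers":1}
    - {"travel":[-1,0.64,0],"twist":0,"fingers":1}

```text
time: 38.52
tool_pos: [0.4641, 0.3658, 0.211]
tool_rot: [-0.234, 0.972, -0.008, 0.006]
wrist_force: [0.6, -0.1, -1.2]
width: 0.473
```

```bash
python3 -c "
from h import *
plan(.519,.394,.13,207)
snap('wrist','w39.png')
f=snap('scene')['frame'];cv2.imwrite('pics/s39.png',cv2.resize(f[200:310,130:290],None,fx=5,fy=5))
"
```

```text
pos [0.4641 0.3658 0.211 ] yaw 207.04 travel [np.float64(-0.4115), np.float64(0.0007), np.float64(0.5401)] twist 0.0004 t 38.5167
```

View pics/w39.png

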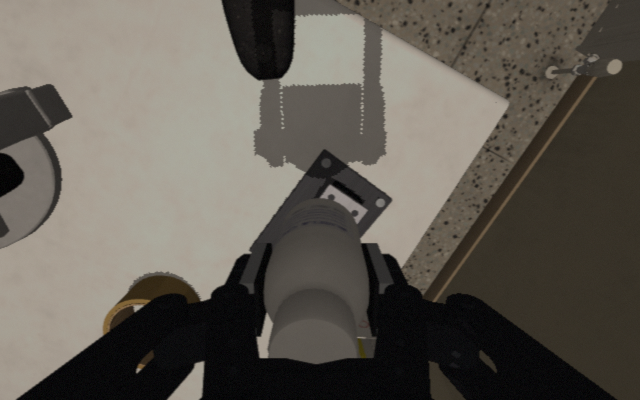

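View pics/s39.png

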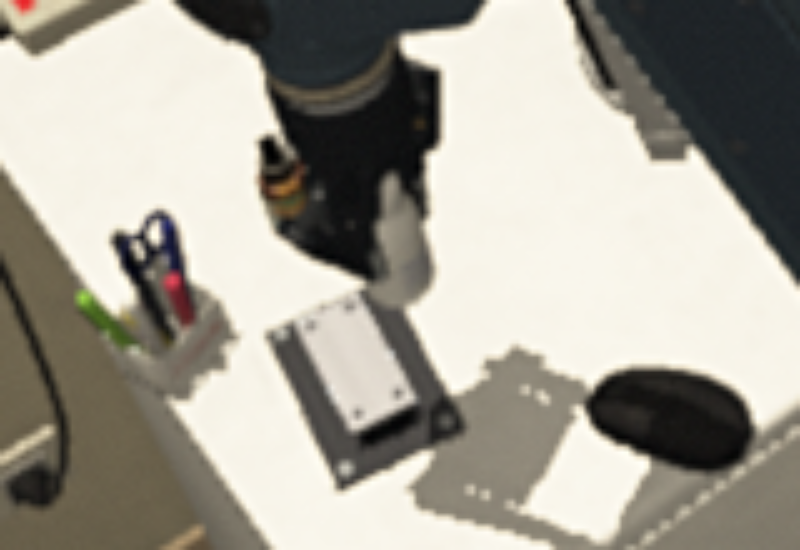

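Request:
apply_moves:
  deltas:
    - {"travel":[-0.12,0,0],"twist":0,"fingers":1}
    - {"travel":[-0.25,0,0.05],"twist":0,"fingers":1}
    - {"travel":[-0.36,0,0.15],"twist":0,"fingers":1}
    - {"travel":[-0.41,0,0.3],"twist":0,"fingers":1}
    - {"travel":[-0.41,0,0.45],"twist":0,"fingers":1}
    - {"travel":[-0.41,0,0.6],"twist":0,"fingers":1}
    - {"travel":[-0.41,0,0.7],"twist":0,"fingers":1}
    - {"travel":[-0.41,0,0.72],"twist":0,"fingers":1}
    - {"travel":[-0.41,0,0.72],"twist":0,"fingers":1}

```text
time: 39.37
tool_pos: [0.5147, 0.3877, 0.1012]
tool_rot: [-0.233, 0.972, -0.01, 0.0]
wrist_force: [-0.2, -0.3, -0.2]
width: 0.476
```

```bash
python3 -c "
from h import *
plan(.519,.394,.0795,207)
snap('wrist','w40.png')
f=snap('scene')['frame'];cv2.imwrite('pics/s40.png',cv2.resize(f[200:310,130:290],None,fx=5,fy=5))
"
```

```text
pos [0.5147 0.3877 0.1012] yaw 206.94 travel [np.float64(-0.0446), np.float64(0.0243), np.float64(0.1447)] twist -0.0007 t 39.3667
```

View pics/w40.png

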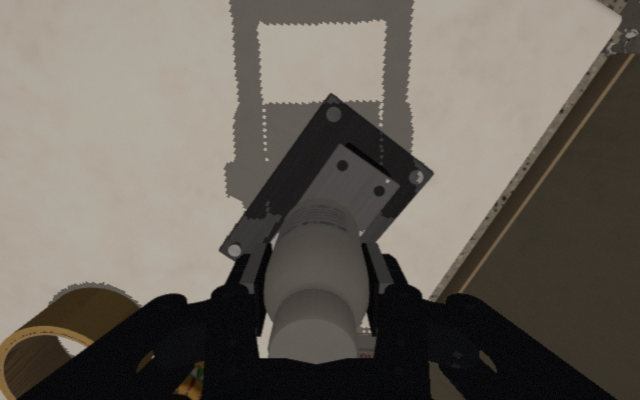

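View pics/s40.png

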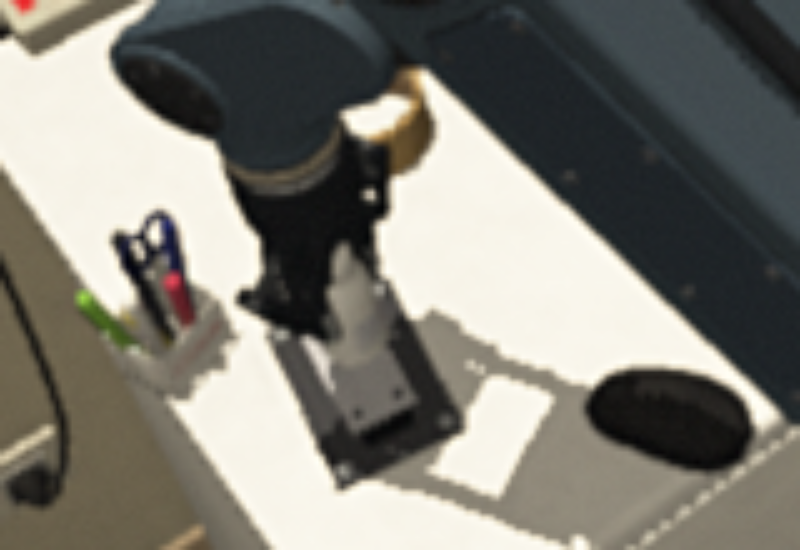

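```bash
python3 -c "
from h import *
s=snap('wrist')
cv2.imwrite('pics/c22.png',cv2.resize(s['frame'][90:250,220:440],None,fx=3.6,fy=3.6,interpolation=cv2.INTER_CUBIC)*2)
"
```

```text
(no output)
```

View pics/c22.png

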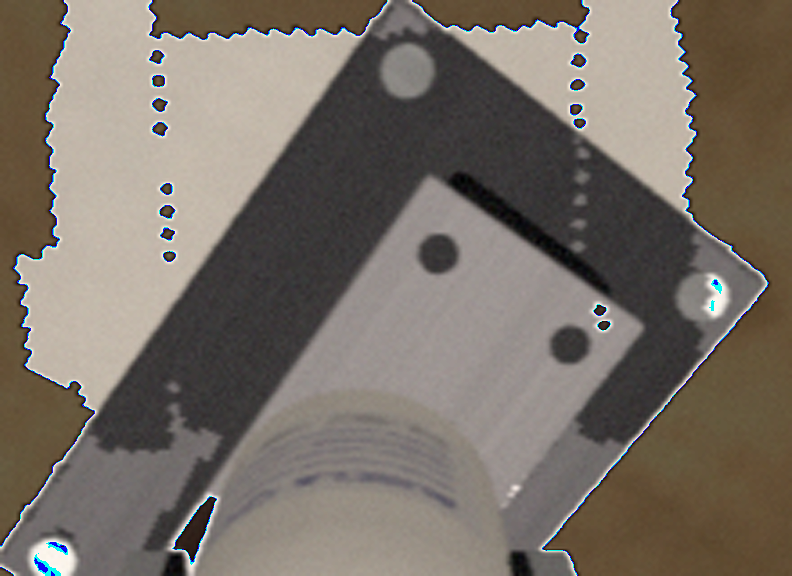

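```bash
python3 -c "
from h import *
s=snap('wrist')
P=lambda x,y,z:onz(s,220+x/3.6-.35,90+y/3.6-.35,z)[:2]
a,b=P(430,175,.031),P(643,326,.031);d=(b-a);print(a,b,np.linalg.norm(d))
u=np.array([d[1],-d[0]])/np.linalg.norm(d);print('yaw',np.degrees(np.arctan2(u[1],u[0])),'c',(a+b)/2+.05*u)
sc=[P(407,71,.006),P(703,296,.006),P(53,558,.006)];print(sc,'flange c',(sc[1]+sc[2])/2)
# bottle base in view: lower-front of bottle base ellipse top at crop (355,392): base plane z
plan(.519,.394,.0795,207)
p=manip.state()['tool_pos'];zb=p[2]-.0483;q=P(357,390,zb);print('front base pt',q,'TCP',p[:2], 'est axis',q+.0215*(p[:2]-q)/np.linalg.norm(p[:2]-q))
"
```

```text
[0.46690185 0.37840673] [0.47293695 0.42323372] 0.04523142637730502
yaw -7.667677148811147 c [0.51947233 0.39414887]
[array([0.45442537, 0.36826549]), array([0.46556966, 0.43832482]), array([0.57424607, 0.34874251])] flange c [0.51990786 0.39353367]
pos [0.5172 0.3897 0.1045] yaw 206.97 travel [np.float64(-0.0239), np.float64(0.0201), np.float64(0.1667)] twist -0.0003 t 39.5667
front base pt [0.49882129 0.38143526] TCP [0.51716606 0.38968386] est axis [0.51843022 0.39025228]
```

Request:
apply_moves:
  deltas:
    - {"travel":[-0.02,0.02,0],"twist":0,"fingers":1}
    - {"travel":[-0.02,0.02,0.05],"twist":0,"fingers":1}
    - {"travel":[-0.02,0.02,0.1],"twist":0,"fingers":1}
    - {"travel":[-0.02,0.02,0.14],"twist":0,"fingers":1}
    - {"travel":[-0.02,0.02,0.14],"twist":0,"fingers":1}
    - {"travel":[-0.02,0.02,0.14],"twist":0,"fingers":1}
    - {"travel":[-0.02,0.02,0.14],"twist":0,"fingers":1}

```text
time: 40.15
tool_pos: [0.5186, 0.3933, 0.0831]
tool_rot: [-0.233, 0.972, -0.009, 0.004]
wrist_force: [-0.1, -0.1, 0.6]
width: 0.475
```

```bash
python3 -c "
from h import *
plan(.5185,.394,.0795,207);print(manip.state()['wrist_force'])
"
```

```text
pos [0.5186 0.3933 0.0831] yaw 206.98 travel [np.float64(-0.0012), np.float64(0.0044), np.float64(0.0239)] twist -0.0003 t 40.15
[-0.14419241 -0.07977467  0.58843592]
```

Request:
apply_moves:
  deltas:
    - {"travel":[0,0.003,0.008],"twist":0,"fingers":1}
    - {"travel":[0,0.003,0.015],"twist":0,"fingers":1}
    - {"travel":[0,0.003,0.022],"twist":0,"fingers":1}
    - {"travel":[0,0.003,0.022],"twist":0,"fingers":1}
    - {"travel":[0,0.003,0.022],"twist":0,"fingers":1}

```text
time: 40.57
tool_pos: [0.5184, 0.3937, 0.0798]
tool_rot: [-0.233, 0.972, -0.009, 0.004]
wrist_force: [0.8, 0.8, -0.7]
width: 0.477
```

```bash
python3 -c "
from h import *
plan(.5185,.394,.0795,207);print(manip.state()['wrist_force'])
"
```

```text
pos [0.5184 0.3937 0.0798] yaw 206.98 travel [np.float64(-0.0013), np.float64(0.0015), np.float64(0.0018)] twist -0.0003 t 40.5667
[ 0.75782293  0.75819379 -0.69616444]
```

Not yet in contact; 1 mm steps until it touches.

Request:
apply_moves:
  deltas:
    - {"travel":[0,0.001,0.005],"twist":0,"fingers":1}
    - {"travel":[0,0.001,0.009],"twist":0,"fingers":1}
    - {"travel":[0,0.001,0.009],"twist":0,"fingers":1}
    - {"travel":[0,0.001,0.009],"twist":0,"fingers":1}

```text
time: 40.9
tool_pos: [0.5188, 0.3939, 0.0794]
tool_rot: [-0.233, 0.972, -0.009, 0.004]
wrist_force: [-0.6, -1.0, 5.9]
width: 0.477
```

```bash
python3 -c "
from h import *
plan(.5185,.394,.0795,207);print(manip.state()['wrist_force'])
s=snap('wrist','w41.png')
"
```

```text
pos [0.5188 0.3939 0.0794] yaw 206.98 travel [np.float64(0.0014), np.float64(0.0016), np.float64(-0.0003)] twist -0.0002 t 40.9
[-0.56292836 -1.02830326  5.91244545]
```

View pics/w41.png

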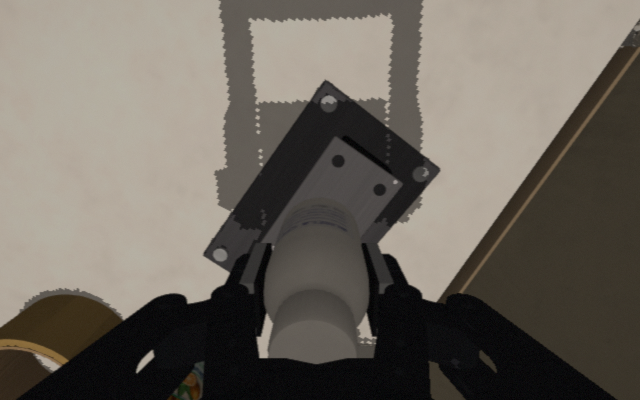

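Request:
apply_moves:
  deltas:
    - {"travel":[0,0,0],"twist":0,"fingers":0}
    - {"travel":[0,0,0],"twist":0,"fingers":-0.2}
    - {"travel":[0,0,0],"twist":0,"fingers":-0.5}
    - {"travel":[0,0,0],"twist":0,"fingers":-0.5}
    - {"travel":[0,0,0],"twist":0,"fingers":-0.5}
    - {"travel":[0,0,-0.1],"twist":0,"fingers":-0.5}
    - {"travel":[0,0,-0.25],"twist":0,"fingers":-0.5}
    - {"travel":[0,0,-0.45],"twist":0,"fingers":-0.5}
    - {"travel":[0,0,-0.65],"twist":0,"fingers":-0.5}
    - {"travel":[0,0,-0.85],"twist":0,"fingers":-0.5}
    - {"travel":[0,0,-1],"twist":0,"fingers":-0.5}
    - {"travel":[0,0,-1],"twist":0,"fingers":-0.5}

```text
time: 41.95
tool_pos: [0.5197, 0.3979, 0.2355]
tool_rot: [-0.233, 0.972, -0.007, 0.01]
wrist_force: [1.0, 0.4, 0.4]
width: 0.749
```

```bash
python3 -c "
from h import *
plan(.43,.33,.27,207);print(manip.state()['wrist_force'])
s=snap('wrist','w42.png')
f=snap('scene')['frame'];cv2.imwrite('pics/s42.png',cv2.resize(f[200:310,130:290],None,fx=5,fy=5))
"
```

```text
pos [0.5197 0.3979 0.2355] yaw 206.99 travel [np.float64(0.7382), np.float64(-0.1323), np.float64(-0.2303)] twist -0.0001 t 41.95
[0.95524873 0.37992203 0.41990125]
```

View pics/w42.png

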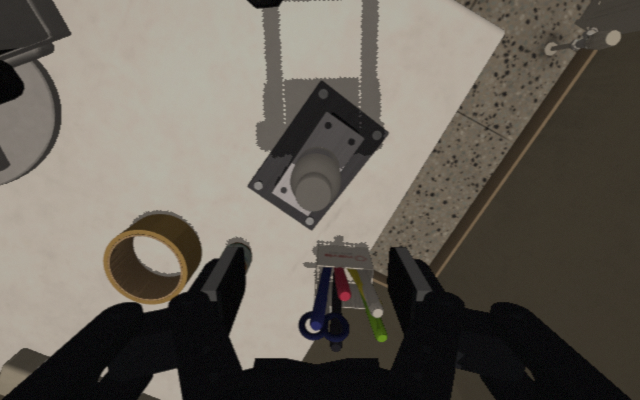

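View pics/s42.png

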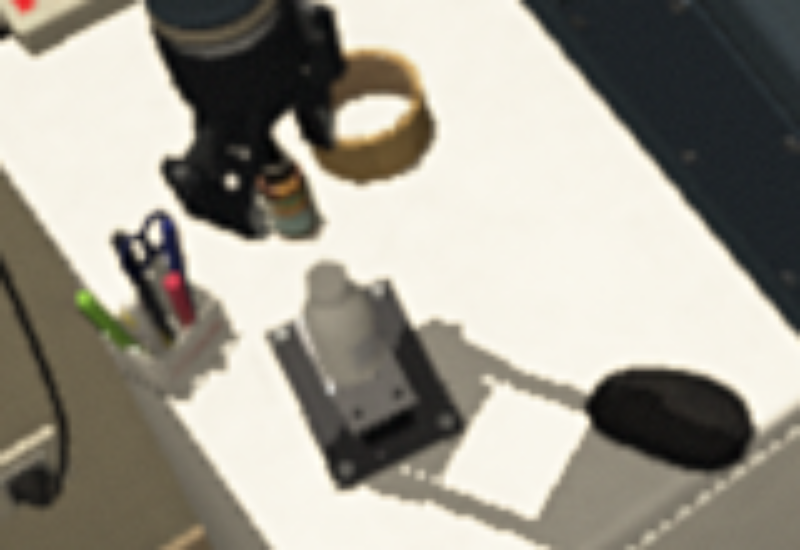

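Request:
apply_moves:
  deltas:
    - {"travel":[0.1,0,-0.1],"twist":0,"fingers":-0.5}
    - {"travel":[0.3,-0.05,-0.2],"twist":0,"fingers":-0.5}
    - {"travel":[0.5,-0.1,-0.25],"twist":0,"fingers":-0.5}
    - {"travel":[0.7,-0.3,-0.25],"twist":0,"fingers":-0.5}
    - {"travel":[0.75,-0.5,-0.25],"twist":0,"fingers":-0.5}
    - {"travel":[0.75,-0.7,-0.25],"twist":0,"fingers":-0.5}
    - {"travel":[0.75,-0.9,-0.25],"twist":0,"fingers":-0.5}
    - {"travel":[0.75,-0.9,-0.25],"twist":0,"fingers":-0.5}
    - {"travel":[0.75,-0.9,-0.25],"twist":0,"fingers":-0.5}

```text
time: 42.8
tool_pos: [0.4773, 0.2241, 0.2681]
tool_rot: [-0.232, 0.973, -0.009, 0.004]
wrist_force: [-0.8, -0.1, -0.2]
width: 0.75
```

```bash
python3 -c "
from h import *
s=snap('wrist','w43.png');t=snap('top')
f=t['frame'];cv2.imwrite('pics/c23.png',cv2.resize(f[170:240,160:230],None,fx=8,fy=8,interpolation=cv2.INTER_CUBIC));cv2.imwrite('pics/c24.png',cv2.resize(f[185:250,375:435],None,fx=9,fy=9,interpolation=cv2.INTER_CUBIC))
print(proj(t,[.5193,.394,.129]),manip.state()['tool_pos'])
f=snap('scene','s43.png')
"
```

```text
[183.11263704 202.57101363] [0.47661901 0.22568097 0.26841759]
```

View pics/c23.png

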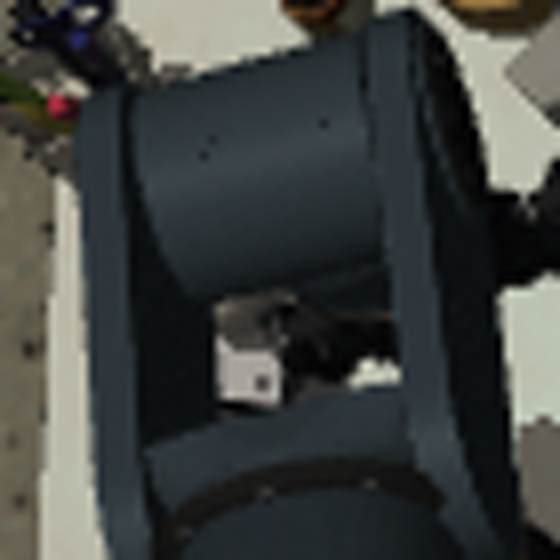

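View pics/c24.png

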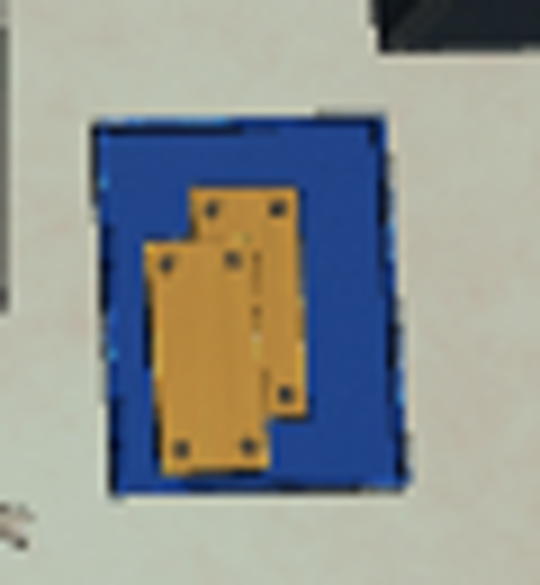

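View pics/w43.png

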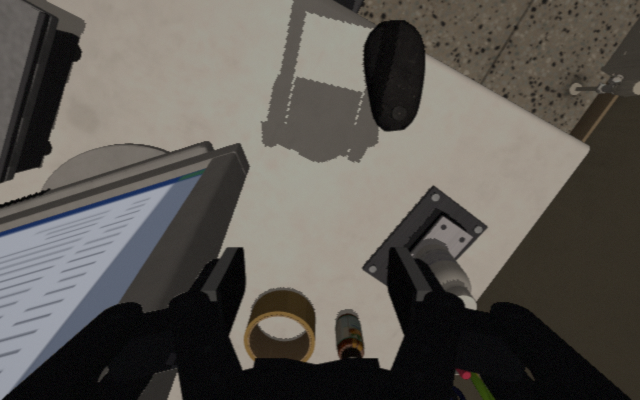

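View pics/s43.png

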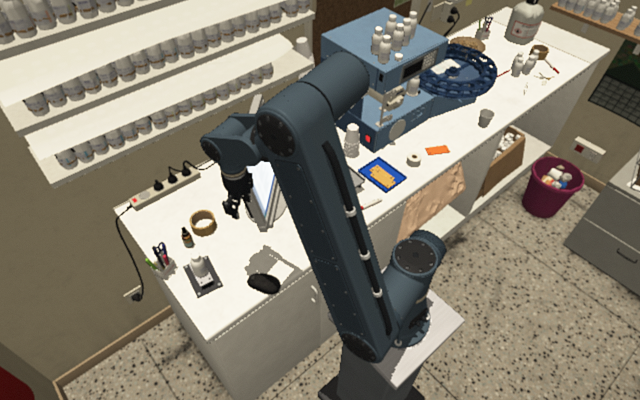

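```bash
python3 -c "
from h import *
plan(.34,.2,.28,207)"
```

```text
pos [0.4765 0.2261 0.2686] yaw 207.02 travel [np.float64(0.8901), np.float64(0.2585), np.float64(-0.0758)] twist 0.0002 t 42.95
```

Request:
apply_moves:
  deltas:
    - {"travel":[0.2,0.06,-0.02],"twist":0,"fingers":-0.5}
    - {"travel":[0.45,0.13,-0.05],"twist":0,"fingers":-0.5}
    - {"travel":[0.7,0.2,-0.08],"twist":0,"fingers":-0.5}
    - {"travel":[0.89,0.26,-0.08],"twist":0,"fingers":-0.5}
    - {"travel":[0.89,0.26,-0.08],"twist":0,"fingers":-0.5}
    - {"travel":[0.89,0.26,-0.08],"twist":0,"fingers":-0.5}

```text
time: 43.45
tool_pos: [0.3376, 0.201, 0.2793]
tool_rot: [-0.235, 0.972, -0.008, 0.004]
wrist_force: [1.7, 0.4, -0.2]
width: 0.751
```

```bash
python3 -c "
from h import *
t=snap('top','t44.png');f=t['frame'];cv2.imwrite('pics/c25.png',cv2.resize(f[170:240,160:230],None,fx=8,fy=8,interpolation=cv2.INTER_CUBIC))
print(proj(t,[.5193,.394,.129]),(proj(t,[.5193,.394,.129])-[160,170]+.45)*8)
s=snap('scene')
print(proj(s,[.5193,.394,.129]),proj(s,[.5193,.394,.031]))
cv2.imwrite('pics/c26.png',cv2.resize(s['frame'][230:310,160:260],None,fx=7,fy=7,interpolation=cv2.INTER_CUBIC))
"
```

```text
[183.11263704 202.57101363] [188.50109634 264.16810903]
[194.40343116 255.03010499] [200.37699405 271.53320964]
```

View pics/c25.png

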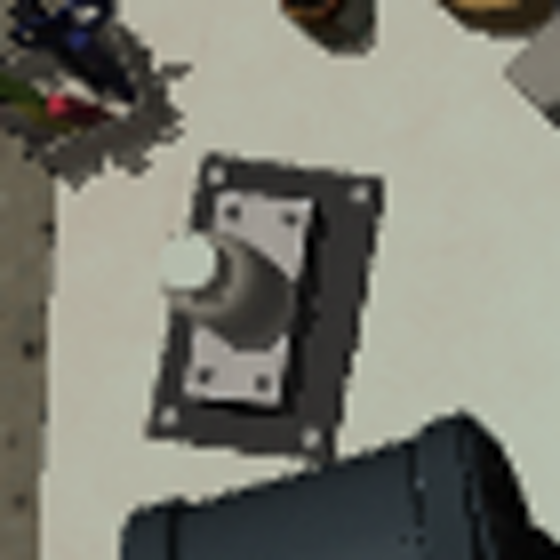

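View pics/c26.png

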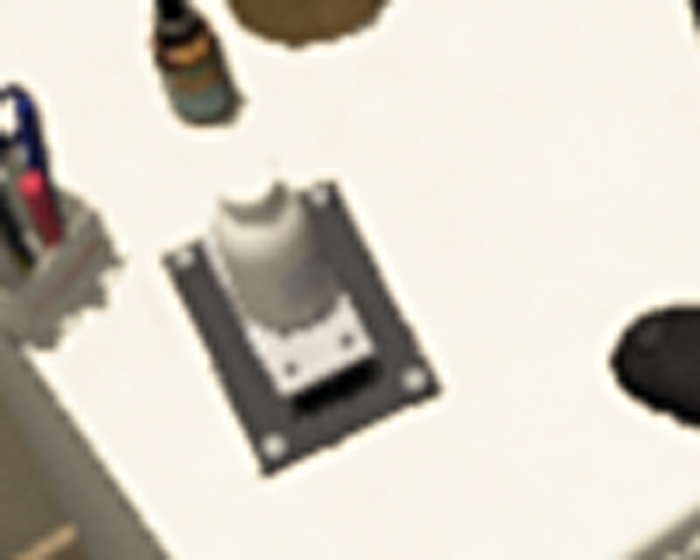

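```bash
python3 -c "
from h import *
print(job_done())"
```

```text
the job is handed in; nothing more can be done
None
```

The filling rest is set up and handed in at about 43 s of the 210 s allowed. Three plates were present (one silver, two brass); there was no second silver.

- **Plates out of the rack:** I pushed each plate from behind with the shut fingertips until it overhung by about 37–38 mm, then gripped it by its sides. None fell.
- **Silver plate:** It lies flat on the black rest, within about 1–1.5 mm of centre. Its direction is about 1.5° off the rest's long axis.
- **Brass plates:** Both are in the blue tray. I released each 5–8 mm above its place because the fingertips reach below the plate. After I left, the upper one was knocked a few centimetres aside. The top view shows both inside the walls with it still partly on the lower one, so I left them.
- **Bottle:** It stands on the middle of the silver plate. In the last top view the cap is about 2 px (8× enlarged crop) from where an upright, centred bottle would show, and the gripper was clear of everything.

- **Heights:** Two-view heights of the plates (46–59 mm) and bottle top (91 mm) scattered around the text's values (55 and 98 mm). I used the text's heights, and contact forces at each placing agreed. I did not measure the rest's height from two views; contact came within about 1 mm of the text's 26 mm.
- **Rack edge:** Its measured front edge varied by up to 5 mm between views, so I looked again at each overhang before gripping.

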